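Sort dressing sticks by bite, rack the sharp ones, tip out the glazed

ROBOT

A 6-joint arm with a two-finger parallel gripper is mounted at the origin on the work surface; the furniture and walls round the work are solid. World frame = base frame: x ahead of the robot, y to its left, z up, the work surface at z = 0. Lengths are in m, angles in rad, forces in N, time in s.
With the tool pointing down it reaches from about 0.35 to 0.975 m from the base axis. Payload 4.9 kg.
Tool frame: the origin (TCP) lies midway between the tips of the shut fingers; the grasp point (between the pads) lies 19 mm behind it; z points along the fingers, y is the direction in which the jaws open and shut (so a half turn about z gives the same grasp; the last joint's range is limited). The gripper opens to 85 mm and grips with 20 to 120 N. Pads are 22 mm wide; open, the fingers measure 114 mm over their backs; the gripper's body (76 mm by 85 mm) begins 54 mm behind the grasp point. The pads swing forward as they close: fully open they stand 13 mm farther back than shut.
Start: joints at [-1.293, 0.053, 1.613, -0, 1.476, -0.119], TCP at [0.242, -0.576, 0.231] pointing down, gripper open.
Joint ranges: [-3.01, 3.01], [-1.01, 2.22], [0.06, 2.58], [-1.02, 4.17], [0.09, 2.62], [-3.14, 3.14]. Speed limits (rad/s): [2.57, 2.57, 3.14, 3.14, 3.14, 3.14].

INTERFACE

Orientations are given as a unit quaternion [w, x, y, z].
In Python, from plant import manip, cams gives the robot as it stands.
- The arm moves only by the tool jog_arm, never from a script. Its argument "targets" is a list of rows, each a list of 4 numbers: the shift along the tool's x, y, z in m, then the turn about the tool's z in degrees. A call has 1 to 5 rows; each row is the pose to reach, as a shift and turn from the pose commanded when the call began, along the tool's axes at that moment; what a row does not reach only later rows make up. A row lasts 1/12 s, in which the tool goes at most 41.7 mm and 7.16 degrees, less where a joint would pass 70% of its speed; a pose out of reach is approached as far as the arm can. A call with a gripper value outside its range is refused whole. "fingers" is the opening, from 0 (shut) to 1 (fully open), set as the call begins (left out, the last holds). The fingers move at their own pace and stop on an object; the grip force is fixed at half the most. Time passes only in rows, so rows that repeat a pose let the fingers close. It gives the time, the measured TCP pose, the force and the opening at its end, in the units of the state.
- manip.state(): the state, without advancing time (a new reading comes with each control period).
- cams.grab_frame(name): name is "side" or "top" or "wrist"; returns the picture (384x512x3 uint8, red, green, blue); there is no depth.
- cams.get_calibration(name): a dict with "camera_matrix" (3x3 intrinsics, pixels), "distortion" ([k1, k2, p1, p2, k3] as OpenCV has them; the pictures are not rectified), "cam_to_world" (4x4, takes a point from camera to world coordinates). Camera axes: x right, y up, looking along -z (the intrinsics and any distortion apply to the point x, -y, -z); pixel columns grow to the right and rows downward; lengths in m; the calibration is good to about 2 mm. A picture is of the moment at which its call begins: read the wrist's pose just before it. get_calibration takes no time and is no camera call; for the wrist camera it gives the pose at the moment of the call.
- manip.job_done(): hands the job in, once; it reports no verdict.
The state is a dict: "time": time; "joint_pos": joint angles; "joint_vel": joint speeds; "joint_efforts": joint torques, N m; "tool_pos": TCP position; "tool_rot": TCP orientation; "contact_force": force on the tool from outside, world axes, zero at the start; "ft_torque": the same for the moment, N m; "gripper_width": opening from 0.0 (shut) to 1.0 (fully open).
Only numpy, scipy, OpenCV 4.12 (cv2) and the standard library are available. Lean on these libraries where they do the work, as an engineer would, in place of code of your own. Each camera call takes 0.05 s, during which the arm holds its last target. There are 200 camera calls.

TASK

The ceramic dressing sticks on the tip-out tray look alike, but some still bite and the others have glazed over: find out which by gripping each one, pressing it lightly on the tray's steel floor and drawing it along lengthwise to feel the drag. Lay every stick that drags hard in a notch of the rack, while the slippery ones stay on the lowered tray; only then lift the tray by its handle so that all of these slide off into the catch bin, and let the tray down again. Leave everything else on the desk as it stands.

Things in the scene. Friction and masses are not known exactly. Their poses are not given: they have to be found in the camera images.
- stick_1_mid (a point): one of up to six white ceramic dressing sticks, square bars about 10.5 mm wide, 9.5 mm high and 103 mm long, 24 g, all alike to the eye. Origin at its middle, half-way up; its y axis runs along its length. Any one may be absent; 4 to 6 are there, always some sharp and some glazed. They lie across the tray, 37 mm apart, lengthwise along its hinge.
- stick_2_mid (a point): another of the dressing sticks, same size and axes (or absent). While it is drawn along any surface, a sharp stick resists with 0.75 to 1.15 times the force it is pressed down with (about half or more is still felt when the hand has just stopped), a glazed one always with less than 0.27 times.
- stick_3_mid (a point): another of the dressing sticks, same size and axes (or absent).
- stick_4_mid (a point): another of the dressing sticks, same size and axes (or absent).
- stick_5_mid (a point): another of the dressing sticks, same size and axes (or absent).
- stick_6_mid (a point): another of the dressing sticks, same size and axes (or absent).
- station: grey steel frame, firmly on the desk, that carries the tip-out tray and the catch bin. Origin on the desk below the middle of the tray; x runs along the tray's hinge, y towards the bin, z up.
- tray_floor (a point): point on the tray's dark steel floor when down, 62 mm above the frame's origin, same axes. The floor reaches from x -82 to +82 mm between side walls 13 mm high (a stick can be drawn about 30 mm to either side of the middle), from a rear wall as high at y -124 mm to the open lip at y +119 mm.
- tray_hinge (a point): middle of the tray's hinge line under the lip (y +112 mm, 7 mm below the tray floor), on the frame; x along the hinge, y towards the bin, z up.
- tray_handle (a point): middle of the tray's handle: bright steel round bar 10 mm thick and 100 mm long, parallel to the hinge, level with the tray floor, 34 mm behind the rear wall, 273 mm from the hinge line; an arm holds it at 46 mm either side of its middle. Moves with the tray.
- tray (a joint): tilt of the tray in rad: 0 is down and level on its frame, at most 0.75; it grows as the handle is lifted. The tray weighs 0.45 kg and falls back when let go.
- bin_floor (a point): middle of the floor of the open dark steel catch bin fixed below the tray's lip: inside 170 mm along x (along the hinge) and 102 mm along y; walls 43 mm high, the far one (+y) 102 mm. z up, 5 mm above the desk.
- rack: loose stick rack, 0.5 kg: dark steel base 112 mm (x) by 138 mm (y), across it two notched wooden rails 8 mm thick at x -38 and +38 mm, 35 mm high. Origin under its middle. A stick lies along x over both rails, in one of three notches at y -42, 0 and +42 mm.
- rack_notch_1 (a point): a notch of the rack: point half-way between the rails at the height of the notch's floor (24 mm above the desk), where a stick's underside rests. Notch 16 mm wide, 24 mm at its top, 11.5 mm deep; x along the notch, z up.
- rack_notch_2 (a point): a notch of the rack: point half-way between the rails at the height of the notch's floor (24 mm above the desk), where a stick's underside rests. Notch 16 mm wide, 24 mm at its top, 11.5 mm deep; x along the notch, z up.
- rack_notch_3 (a point): a notch of the rack: point half-way between the rails at the height of the notch's floor (24 mm above the desk), where a stick's underside rests. Notch 16 mm wide, 24 mm at its top, 11.5 mm deep; x along the notch, z up.
- marker_pen: white and black marker pen, 135 mm long, a bystander; origin under its middle.
- tweezers: steel tweezers, 124 mm long, a bystander; origin under its middle.
- tape_roll: roll of masking tape lying flat, 110 mm across, a bystander; origin under its middle.
- hex_key_set: folding hex key holder, 97 mm long, a bystander; origin under its middle.
- v_block: ground steel V-block 46 x 38 x 32 mm, a bystander; origin under its middle.
Not all that is in view belongs to the job. What is shaped like the part that bears stick_4_mid but yellow is not meant.

How it is judged:
On the way, in this order (a step that is already met when the one before it is completed fails the run):
1. a stick is drawn along the tray floor in the grip (((linear speed of stick_1 above 0.01 m/s and contact force between the fingers and stick_1 above 0.5 N and contact force between stick_1 and station above 0.3 N) or (linear speed of stick_2 above 0.01 m/s and contact force between the fingers and stick_2 above 0.5 N and contact force between stick_2 and station above 0.3 N) or (linear speed of stick_3 above 0.01 m/s and contact force between the fingers and stick_3 above 0.5 N and contact force between stick_3 and station above 0.3 N) or (linear speed of stick_4 above 0.01 m/s and contact force between the fingers and stick_4 above 0.5 N and contact force between stick_4 and station above 0.3 N) or (linear speed of stick_5 above 0.01 m/s and contact force between the fingers and stick_5 above 0.5 N and contact force between stick_5 and station above 0.3 N) or (linear speed of stick_6 above 0.01 m/s and contact force between the fingers and stick_6 above 0.5 N and contact force between stick_6 and station above 0.3 N))), for 0.1 s.
2. all sharp sticks lie in notches of the rack, released, while all glazed sticks are still on the tray and the tray is down (x of stick_2_mid in the frame of rack between -0.025 and 0.025 m and y of stick_2_mid in the frame of rack between -0.05 and 0.05 m and z of stick_2_mid in the frame of rack between 0.024 and 0.034 m and angle between the y axis of each of stick_2_mid, stick_3_mid, stick_6_mid and the x axis of rack, either way round below 0.12 rad and contact force between the fingers and stick_2 below 0.05 N and x of stick_3_mid in the frame of rack between -0.025 and 0.025 m and y of stick_3_mid in the frame of rack between -0.05 and 0.05 m and z of stick_3_mid in the frame of rack between 0.024 and 0.034 m and contact force between the fingers and stick_3 below 0.05 N and x of stick_6_mid in the frame of rack between -0.025 and 0.025 m and y of stick_6_mid in the frame of rack between -0.05 and 0.05 m and z of stick_6_mid in the frame of rack between 0.024 and 0.034 m and contact force between the fingers and stick_6 below 0.05 N and x of stick_1_mid in the frame of tray_floor between -0.084 and 0.084 m and y of stick_1_mid in the frame of tray_floor between -0.127 and 0.119 m and z of stick_1_mid in the frame of tray_floor between 0 and 0.03 m and x of stick_4_mid in the frame of tray_floor between -0.084 and 0.084 m and y of stick_4_mid in the frame of tray_floor between -0.127 and 0.119 m and z of stick_4_mid in the frame of tray_floor between 0 and 0.03 m and x of stick_5_mid in the frame of tray_floor between -0.084 and 0.084 m and y of stick_5_mid in the frame of tray_floor between -0.127 and 0.119 m and z of stick_5_mid in the frame of tray_floor between 0 and 0.03 m and value of joint tray below 0.04 rad), for 0.2 s.
3. the tray is tipped up by its handle (value of joint tray above 0.15 rad), for 0.1 s.
4. all glazed sticks are in the catch bin (x of stick_1_mid in the frame of bin_floor between -0.085 and 0.085 m and y of stick_1_mid in the frame of bin_floor between -0.052 and 0.052 m and z of stick_1_mid in the frame of bin_floor between 0 and 0.042 m and x of stick_4_mid in the frame of bin_floor between -0.085 and 0.085 m and y of stick_4_mid in the frame of bin_floor between -0.052 and 0.052 m and z of stick_4_mid in the frame of bin_floor between 0 and 0.042 m and x of stick_5_mid in the frame of bin_floor between -0.085 and 0.085 m and y of stick_5_mid in the frame of bin_floor between -0.052 and 0.052 m and z of stick_5_mid in the frame of bin_floor between 0 and 0.042 m), for 0.2 s.
At the end, for the whole second after the job is handed in: every sharp stick lies in a notch of the rack, along it within 0.12 rad, its middle within 25 mm of half-way between the rails; every glazed stick lies in the catch bin below its walls; the tray is down (under 0.04 rad); all sticks at rest (all of step 4 and x of stick_2_mid in the frame of rack between -0.025 and 0.025 m and y of stick_2_mid in the frame of rack between -0.05 and 0.05 m and z of stick_2_mid in the frame of rack between 0.024 and 0.034 m and angle between the y axis of each of stick_2_mid, stick_3_mid, stick_6_mid and the x axis of rack, either way round below 0.12 rad and x of stick_3_mid in the frame of rack between -0.025 and 0.025 m and y of stick_3_mid in the frame of rack between -0.05 and 0.05 m and z of stick_3_mid in the frame of rack between 0.024 and 0.034 m and x of stick_6_mid in the frame of rack between -0.025 and 0.025 m and y of stick_6_mid in the frame of rack between -0.05 and 0.05 m and z of stick_6_mid in the frame of rack between 0.024 and 0.034 m and linear speed of each of stick_1, stick_2, stick_3, stick_4, stick_5, stick_6 below 0.02 m/s and value of joint tray below 0.04 rad); the robot touches nothing.
It fails at once if a bystander is pushed over 30 mm from its place (distance of any of marker_pen, tweezers, tape_roll, hex_key_set, v_block from where it was at the start of the episode above 0.03 m).
Of stick_1, stick_2, stick_3, stick_4, stick_5, stick_6 only 4 to 6 are there at a start; the rules pass over those that are not, and their reading is None.
At some moment in a run one of rack may be knocked a few centimetres aside while the robot is not near it.
Once in a run the grip may slacken for a moment while it holds something.
It also fails if it takes over 210 s, if anything falls off the work surface, if the arm or the gripper's body presses on something with over 40 N, if the wrist force passes 120 N, or if a joint passes its speed limit or range.

## Working session

There is one attempt and no reset: what is moved stays moved. The work goes in short steps, Python scripts to look and compute and a tool call to move; the robot and the scene stay as the last step left them, time stands still between calls to the robot, and variables do not carry over. Pictures are saved under pics/ and viewed, about 12 in all and at most 16, crops included, and the job is handed in when it is done.

Besides the shell and the picture viewer there is one more tool, called after "Request:" by a JSON object that holds its "op" and its "data". jog_arm: Moves the arm, as the interface text tells. Its arguments: {"type":"object","properties":{"targets":{"type":"array"},"fingers":{"type":"number"}},"required":["targets"]}

```bash
ls; mkdir -p pics
cat > h.py <<'E'
import numpy as np, cv2
from plant import manip, cams
def snap(name,fn,scale=1.5,crop=None):
    im=cams.grab_frame(name); cv2.imwrite('pics/raw_'+fn,im[:,:,::-1])
    o=im if crop is None else im[crop[1]:crop[3],crop[0]:crop[2]]
    cv2.imwrite('pics/'+fn,cv2.resize(o,None,fx=scale,fy=scale,interpolation=cv2.INTER_CUBIC)[:,:,::-1]); return im
def ray(name,uv,z,cal=None):
    c=cal or cams.get_calibration(name); K=np.array(c['camera_matrix'],float); T=np.array(c['cam_to_world'],float)
    p=cv2.undistortPoints(np.array(uv,float).reshape(-1,1,2),K,np.array(c['distortion'],float)).reshape(-1,2)
    d=np.c_[p[:,0],-p[:,1],-np.ones(len(p))]@T[:3,:3].T; o=T[:3,3]
    return o+d*((z-o[2])/d[:,2])[:,None]
def proj(name,P,cal=None):
    c=cal or cams.get_calibration(name); K=np.array(c['camera_matrix'],float); T=np.array(c['cam_to_world'],float)
    q=(np.atleast_2d(P)-T[:3,3])@T[:3,:3]; q=q*[1,-1,-1]
    return cv2.projectPoints(q,np.zeros(3),np.zeros(3),K,np.array(c['distortion'],float))[0].reshape(-1,2)
E
python3 - <<'E'
from h import *
s=manip.state(); print(s)
snap('top','top0.png'); snap('side','side0.png')
for n in('top','side'):
    c=cams.get_calibration(n); print(n,np.round(c['camera_matrix'],1).tolist(),np.round(c['cam_to_world'],3).tolist(),c['distortion'])
E
```

```text
pics
{'time': 0.0, 'joint_pos': array([-1.29296974e+00,  5.33774400e-02,  1.61431629e+00,  3.57318115e-05,
        1.47597819e+00, -1.19017222e-01]), 'joint_vel': array([ 0.00089751, -0.00211756, -0.00073236, -0.0007187 ,  0.0003791 ,
       -0.00079026]), 'joint_efforts': array([-2.50625862e-04, -3.93677938e+01, -3.70173740e+01, -1.41797859e-04,
        6.89102933e-03, -4.83153954e-06]), 'tool_pos': array([ 0.24139524, -0.57582268,  0.23003693]), 'tool_rot': array([-1.03776770e-03,  9.80378684e-01,  1.97120661e-01, -6.47371404e-05]), 'contact_force': array([ 0.09454265,  0.45138836, -0.65521785]), 'ft_torque': array([-0.00145292,  0.0495336 ,  0.01405667]), 'gripper_width': 1.0011497286633901}
top [[417.2, 0.0, 259.3], [0.0, 417.2, 187.2], [0.0, 0.0, 1.0]] [[-0.004, 0.998, -0.057, 0.458], [-1.0, -0.005, -0.022, -0.029], [-0.022, 0.057, 0.998, 1.473], [0.0, 0.0, 0.0, 1.0]] [0.04211921 0.         0.         0.         0.        ]
side [[387.1, 0.0, 255.4], [0.0, 387.1, 192.4], [0.0, 0.0, 1.0]] [[-0.471, -0.667, 0.577, 1.279], [0.882, -0.361, 0.303, 0.366], [0.006, 0.652, 0.758, 1.017], [0.0, 0.0, 0.0, 1.0]] [-0.03121711  0.          0.          0.          0.        ]
```

View pics/top0.png

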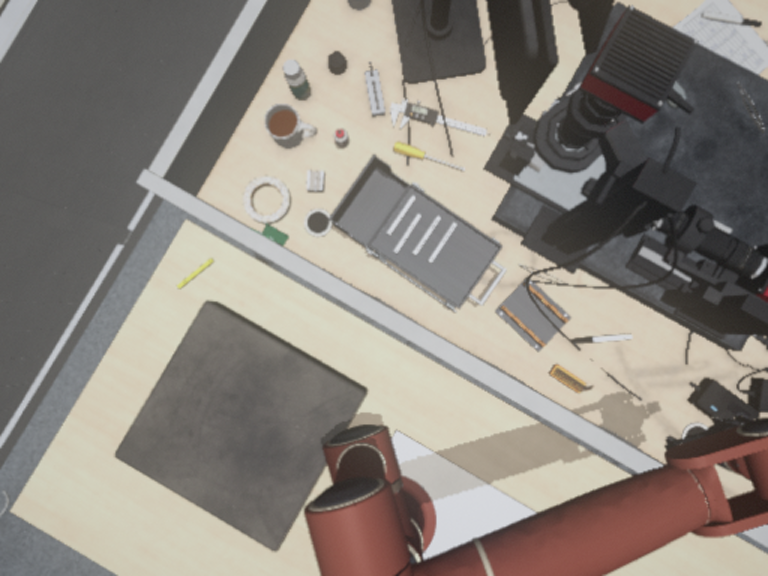

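View pics/side0.png

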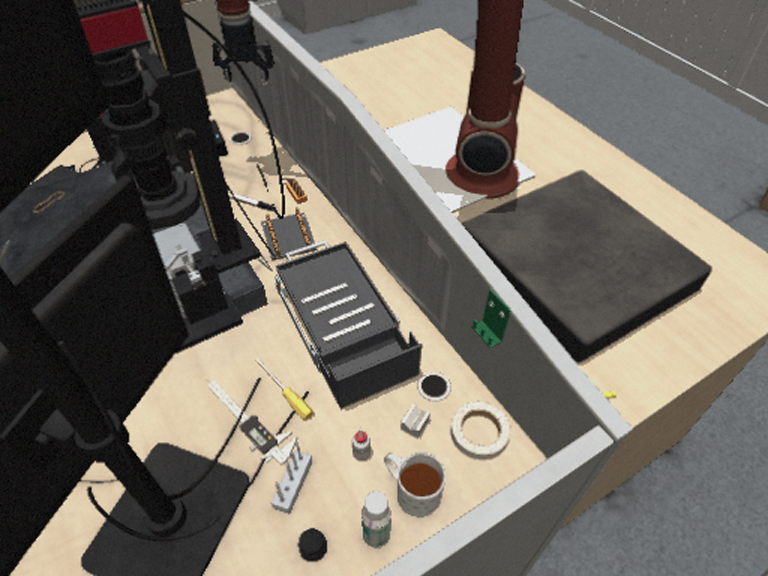

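Run:
```python
from h import *
im=cv2.imread('pics/raw_top0.png'); g=im.astype(int)
m=((g.min(2)>150)).astype(np.uint8); 
roi=np.zeros_like(m); cv2.fillPoly(roi,[np.array([[245,125],[330,165],[305,203],[225,165]])],1)
n,l,st,c=cv2.connectedComponentsWithStats(m*roi)
cal=cams.get_calibration('top')
for i in range(1,n):
    if st[i,4]<15: continue
    pts=np.argwhere(l==i)[:,::-1].astype(np.float32)
    r=cv2.minAreaRect(pts); b=cv2.boxPoints(r)
    w=ray('top',pts,0.0715,cal)[:,:2]; mu=w.mean(0); u,s,v=np.linalg.svd(w-mu); q=(w-mu)@v[0]
    print(i,st[i,4],np.round(c[i],1),'w',np.round(mu,4),'len',round(np.ptp(q),4),'ang',round(np.degrees(np.arctan2(v[0][1],v[0][0])),1))
# orange rails
hsv=cv2.cvtColor(im,cv2.COLOR_BGR2HSV)
for px in [(498,267),(462,308),(487,285),(470,300)]: pass
o=((hsv[...,0]>5)&(hsv[...,0]<18)&(hsv[...,1]>130)).astype(np.uint8); o[:,:300]=0; o[260:]=0;o[:170]=0
n,l,st,c=cv2.connectedComponentsWithStats(o)
for i in range(1,n):
    if st[i,4]<8: continue
    pts=np.argwhere(l==i)[:,::-1]; w=ray('top',pts,0.033,cal)[:,:2]; mu=w.mean(0);u,s,v=np.linalg.svd(w-mu)
    print('o',st[i],np.round(c[i],1),np.round(mu,4),round(np.ptp((w-mu)@v[0]),3),round(np.degrees(np.arctan2(v[0][1],v[0][0])),1))
# tray corners guess pixels in 1.5x view
for nm,p,z in [('handleA',(506,268),.062),('handleB',(471,302),.062),('lipR',(415,184),.075),('lipL',(370,245),.075),('rearR',(500,245),.075),('rearL',(457,306),.075),('binfarR',(375,157),.107),('binfarL',(333,217),.107),('rackc',[(498,310),(540,350),(570,318),(530,275)],0.003)]:
    print(nm,np.round(ray('top',np.array(p)/1.5,z,cal)[:,:2],3).tolist())
big=cv2.resize(im[95:265,215:445],None,fx=3.4,fy=3.4,interpolation=cv2.INTER_CUBIC); cv2.imwrite('pics/crop0.png',big)
```

```text
1 88 [264.7 146.2] w [ 0.6775 -0.018 ] len 0.0762 ang 145.3
2 120 [271.2 155. ] w [ 0.6476 -0.0397] len 0.1034 ang 146.3
3 106 [283.3 157.4] w [ 0.639  -0.0805] len 0.092 ang 145.7
4 106 [293.7 162.6] w [ 0.6212 -0.1154] len 0.0928 ang 146.1
5 334 [246.1 171.7] w [0.5914 0.0453] len 0.2125 ang -120.0
handleA [[0.567, -0.262]]
handleB [[0.491, -0.183]]
lipR [[0.757, -0.059]]
lipL [[0.619, 0.043]]
rearR [[0.617, -0.248]]
rearL [[0.482, -0.151]]
binfarR [[0.811, 0.03]]
binfarL [[0.678, 0.123]]
rackc [[0.473, -0.252], [0.38, -0.347], [0.454, -0.418], [0.555, -0.328]]
```

View pics/crop0.png

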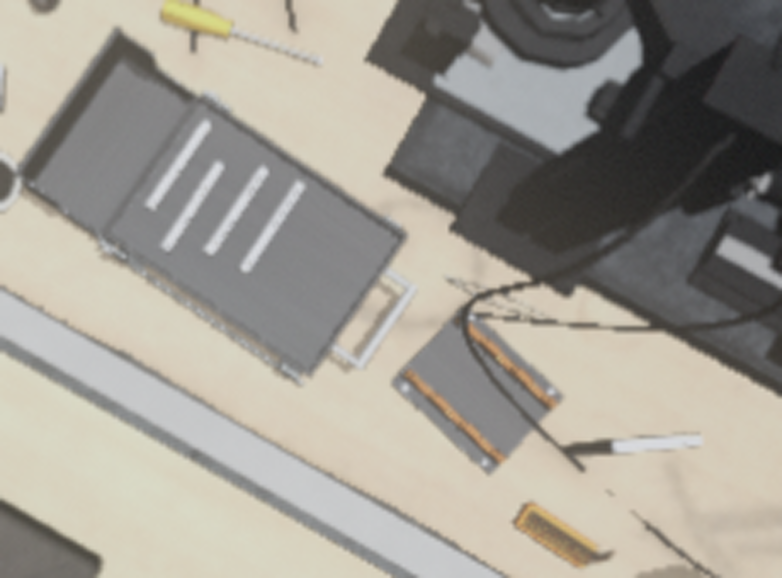

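Run:
```python
from h import *
im=cv2.imread('pics/raw_side0.png')
cv2.imwrite('pics/crop1.png',cv2.resize(im[100:280,110:310],None,fx=3.2,fy=3.2,interpolation=cv2.INTER_CUBIC))
im=cv2.imread('pics/raw_top0.png'); g=im.astype(int); cal=cams.get_calibration('top')
m=((g.min(2)>145)).astype(np.uint8)
roi=np.zeros_like(m); cv2.fillPoly(roi,[np.array([[276,124],[330,165],[305,203],[252,165]])],1)
n,l,st,c=cv2.connectedComponentsWithStats(m*roi)
for i in range(1,n):
    if st[i,4]<15: continue
    pts=np.argwhere(l==i)[:,::-1].astype(float)
    w=ray('top',pts,0.0715,cal)[:,:2]; mu=w.mean(0); u,s,v=np.linalg.svd(w-mu); q=(w-mu)@v[0]
    print(i,st[i,4],np.round(c[i],1),'w',np.round(mu,4),'len',round(np.ptp(q),4),'ang',round(np.degrees(np.arctan2(v[0][1],v[0][0])),1))
```

```text
1 118 [267.4 142.3] w [ 0.6907 -0.0272] len 0.1054 ang 146.2
2 127 [271.2 155. ] w [ 0.6475 -0.0398] len 0.1052 ang 146.9
3 127 [284.  156.4] w [ 0.6424 -0.0829] len 0.1042 ang 145.8
4 129 [294.8 161. ] w [ 0.6267 -0.119 ] len 0.1078 ang 146.3
```

View pics/crop1.png

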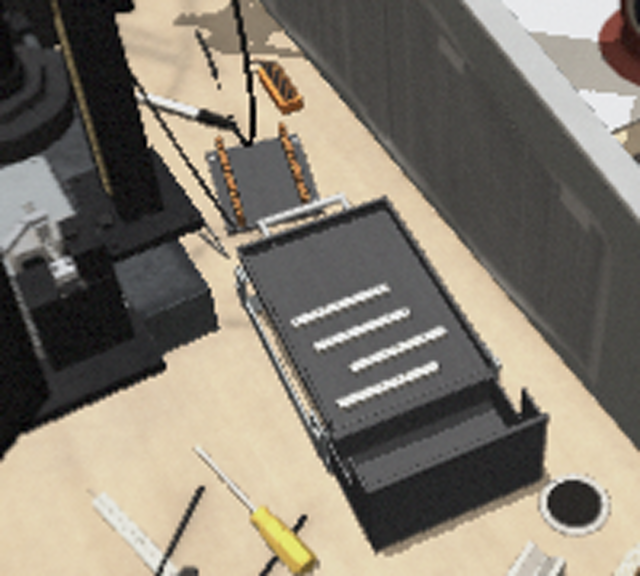

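Run:
```python
from h import *
ct,cs=cams.get_calibration('top'),cams.get_calibration('side')
for p in [(580,465),(530,405),(480,350),(465,310),(490,290),(545,283),(620,250),(700,170),(500,315),(600,327)]:
    uv=[(215+p[0]/3.4,95+p[1]/3.4)]
    print(p,[(z,np.round(proj('side',ray('top',uv,z,ct),cs)[0]*1.5).astype(int).tolist(),np.round(ray('top',uv,z,ct)[0,:2],2).tolist()) for z in (0.,.05,.1,.2,.3,.4,.6)])
```

```text
(580, 465) [(0.0, [272, 205], [0.39, -0.44]), (0.05, [273, 192], [0.39, -0.42]), (0.1, [275, 179], [0.39, -0.41]), (0.2, [277, 150], [0.4, -0.38]), (0.3, [281, 116], [0.4, -0.35]), (0.4, [284, 79], [0.41, -0.33]), (0.6, [293, -16], [0.42, -0.27])]
(530, 405) [(0.0, [274, 225], [0.45, -0.39]), (0.05, [275, 212], [0.45, -0.37]), (0.1, [277, 198], [0.45, -0.36]), (0.2, [279, 167], [0.45, -0.34]), (0.3, [283, 133], [0.45, -0.31]), (0.4, [286, 93], [0.45, -0.29]), (0.6, [296, -5], [0.45, -0.24])]
(480, 350) [(0.0, [277, 245], [0.5, -0.34]), (0.05, [279, 231], [0.5, -0.33]), (0.1, [280, 217], [0.5, -0.32]), (0.2, [283, 185], [0.5, -0.3]), (0.3, [286, 149], [0.49, -0.27]), (0.4, [290, 108], [0.49, -0.25]), (0.6, [299, 6], [0.49, -0.21])]
(465, 310) [(0.0, [273, 258], [0.54, -0.32]), (0.05, [274, 244], [0.54, -0.31]), (0.1, [275, 229], [0.54, -0.3]), (0.2, [278, 196], [0.53, -0.28]), (0.3, [282, 160], [0.53, -0.26]), (0.4, [285, 117], [0.52, -0.24]), (0.6, [295, 13], [0.51, -0.2])]
(490, 290) [(0.0, [259, 260], [0.57, -0.35]), (0.05, [260, 245], [0.56, -0.34]), (0.1, [262, 231], [0.56, -0.33
[... 680 characters left out ...]
(0.05, [158, 247], [0.68, -0.55]), (0.1, [160, 232], [0.67, -0.53]), (0.2, [165, 199], [0.66, -0.49]), (0.3, [170, 162], [0.64, -0.46]), (0.4, [176, 120], [0.63, -0.42]), (0.6, [192, 15], [0.59, -0.35])]
(500, 315) [(0.0, [262, 251], [0.54, -0.36]), (0.05, [263, 238], [0.54, -0.35]), (0.1, [265, 223], [0.53, -0.34]), (0.2, [268, 191], [0.53, -0.31]), (0.3, [271, 154], [0.52, -0.29]), (0.4, [275, 113], [0.52, -0.27]), (0.6, [286, 10], [0.51, -0.22])]
(600, 327) [(0.0, [232, 234], [0.53, -0.46]), (0.05, [233, 221], [0.52, -0.45]), (0.1, [235, 207], [0.52, -0.43]), (0.2, [238, 176], [0.52, -0.4]), (0.3, [242, 141], [0.51, -0.37]), (0.4, [247, 100], [0.51, -0.34]), (0.6, [258, 0], [0.5, -0.28])]
```

Request:
{"op": "jog_arm", "data": {"targets": [[0.025, -0.025, -0.006, 7], [0.05, -0.05, -0.012, 14], [0.075, -0.075, -0.018, 21], [0.1, -0.1, -0.024, 28], [0.127, -0.123, -0.03, 35]], "fingers": 0.26}}

```text
time: 0.52
tool_pos: [0.3111, -0.4121, 0.2608]
tool_rot: [-0.001, 0.994, -0.11, -0.0]
contact_force: [0.5, -0.2, -0.6]
gripper_width: 0.304
```

Request:
{"op": "jog_arm", "data": {"targets": [[0.012, -0.04, 0, 7], [0.024, -0.08, 0, 14], [0.036, -0.12, 0, 21.4], [0.05, -0.16, 0, 21.4], [0.06, -0.2, 0, 21.4]]}}

```text
time: 0.93
tool_pos: [0.4077, -0.239, 0.261]
tool_rot: [-0.0, 0.957, -0.291, -0.0]
contact_force: [0.4, -0.7, 0.0]
gripper_width: 0.254
```

Run:
```python
from h import *
s=manip.state(); R=s['tool_rot']; print(s['tool_pos'],R,s['gripper_width'],s['joint_pos'])
a=2*np.arctan2(R[2],R[1]); x=np.array([np.cos(a),np.sin(a)]); y=np.array([x[1],-x[0]]); print(np.degrees(a))
for p in [(.6907,-.0272),(.6475,-.0398),(.6424,-.0829),(.6267,-.119)]:
    d=np.array(p)-s['tool_pos'][:2]; print(np.round([d@x,d@y],4))
print(np.round(cams.get_calibration('wrist')['cam_to_world'],3).tolist())
```

```text
[ 0.40772843 -0.23897117  0.26095731] [-6.88793596e-05  9.56872098e-01 -2.90509522e-01 -8.16484720e-06] 0.2538301293364686 [-6.87867960e-01 -3.40887300e-01  1.91776453e+00  1.20997762e-04
  1.56478328e+00  1.47244620e+00]
-33.77692574635469
[ 0.1175 -0.3333]
[ 0.0886 -0.2989]
[ 0.1083 -0.2602]
[ 0.1153 -0.2215]
[[-0.556, 0.802, 0.217, 0.463], [-0.831, -0.536, -0.147, -0.276], [-0.002, -0.262, 0.965, 0.402], [0.0, 0.0, 0.0, 1.0]]
```

Request:
{"op": "jog_arm", "data": {"targets": [[0.02, -0.036, 0, 0], [0.04, -0.072, 0, 0], [0.06, -0.108, 0, 0], [0.08, -0.144, 0, 0], [0.09, -0.18, 0, 0]]}}

```text
time: 1.35
tool_pos: [0.5839, -0.1397, 0.2605]
tool_rot: [0.0, 0.957, -0.29, -0.0]
contact_force: [0.6, -1.0, -0.1]
gripper_width: 0.263
```

Request:
{"op": "jog_arm", "data": {"targets": [[0, -0.03, 0, 0], [0, -0.05, 0, 0], [0, -0.05, 0, 0]]}}

```text
time: 1.6
tool_pos: [0.6111, -0.0959, 0.2602]
tool_rot: [-0.001, 0.958, -0.288, -0.001]
contact_force: [0.3, 0.3, 0.6]
gripper_width: 0.262
```

Run:
```python
from h import *
s=manip.state(); print(s['tool_pos'],s['joint_pos'])
snap('wrist','w0.png')
```

```text
[ 0.61107264 -0.09589638  0.26016713] [-2.76527613e-01  2.30001467e-02  1.59541070e+00  1.36069985e-03
  1.52468925e+00  1.87747255e+00]
```

View pics/w0.png

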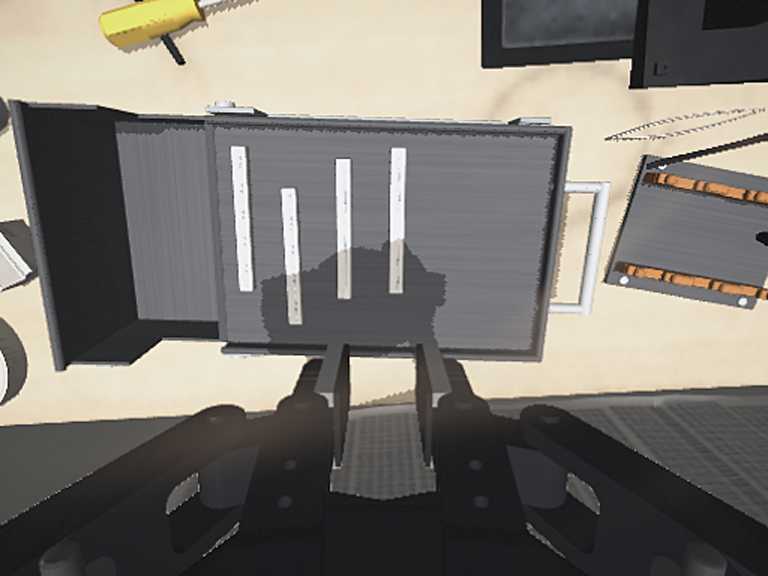

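```bash
cat >> h.py <<'E'
def frame():
    s=manip.state(); R=s['tool_rot']; a=2*np.arctan2(R[2],R[1]); x=np.array([np.cos(a),np.sin(a)]); return s,a,x,np.array([x[1],-x[0]])
def totool(p,ang=None):
    s,a,x,y=frame(); d=np.array(p)[:2]-s['tool_pos'][:2]; return np.round([d@x,d@y],4)
def sticks(im,name,cal,z,roi,thr=135,mn=150):
    m=((im.min(2)>thr)).astype(np.uint8); r=np.zeros_like(m); cv2.fillPoly(r,[np.array(roi,np.int32)],1)
    n,l,st,c=cv2.connectedComponentsWithStats(m*r); out=[]
    for i in range(1,n):
        if st[i,4]<mn: continue
        cs,_=cv2.findContours((l==i).astype(np.uint8),cv2.RETR_EXTERNAL,cv2.CHAIN_APPROX_NONE)
        b=cv2.boxPoints(cv2.minAreaRect(cs[0])); w=ray(name,b,z,cal)[:,:2]; mu=w.mean(0)
        e=[w[1]-w[0],w[2]-w[1]]; e.sort(key=np.linalg.norm); L=e[1]
        out.append((np.round(b.mean(0),1),np.round(mu,4),np.round([np.linalg.norm(e[0]),np.linalg.norm(L)],4),round(np.degrees(np.arctan2(L[1],L[0]))%180,1)))
    return out
E
python3 - <<'E'
from h import *
im=cv2.imread('pics/raw_w0.png')[:,:,::-1]; cal=cams.get_calibration('wrist')
for o in sticks(im,'wrist',cal,.0715,[(148,88),(370,88),(358,225),(148,225)]): print(*o,totool(o[1]))
P=lambda p,z:ray('wrist',np.array(p)/1.5,z,cal)[:,:2]
for nm,p,z in [('hA',(600,187),.067),('hB',(586,309),.067),('rearT',(570,127),.075),('rearB',(542,358),.075),('lipT',(208,120),.062),('lipB',(222,352),.062)]:
    w=P(p,z); print(nm,np.round(w,4),totool(w[0]))
rk=P([(645,158),(608,285),(754,308)],.003); print('rack corners',np.round(rk,4))
hsv=cv2.cvtColor(np.ascontiguousarray(im),cv2.COLOR_RGB2HSV); o=((hsv[...,0]>3)&(hsv[...,0]<18)&(hsv[...,1]>110)).astype(np.uint8); o[:,:395]=0;o[:100]=0;o[215:]=0
n,l,st,c=cv2.connectedComponentsWithStats(cv2.dilate(o,np.ones((5,5))))
for i in range(1,n):
    if st[i,4]<60: continue
    pts=np.argwhere((l==i)&(o>0))[:,::-1]; w=ray('wrist',pts,.03,cal)[:,:2]; mu=w.mean(0);u,s,v=np.linalg.svd(w-mu)
    print('rail',st[i],np.round(mu,4),round(np.ptp((w-mu)@v[0]),3),round(np.degrees(np.arctan2(v[0][1],v[0][0]))%180,1))
E
```

```text
[161.1 145.5] [ 0.6894 -0.029 ] [0.0103 0.1042] 145.4 [ 0.0282 -0.1009]
[265.  146.5] [ 0.6268 -0.1216] [0.0103 0.104 ] 147.2 [0.0271 0.0108]
[228.5 152. ] [ 0.6439 -0.0855] [0.0094 0.0996] 145.4 [ 0.0215 -0.0287]
[194.2 170. ] [ 0.6484 -0.0429] [0.0105 0.1009] 146.9 [ 0.0017 -0.0667]
hA [[ 0.5679 -0.2555]] [0.0519 0.155 ]
hB [[ 0.4915 -0.2059]] [-0.0392  0.1558]
rearT [[ 0.617  -0.2534]] [0.0917 0.1262]
rearB [[ 0.4788 -0.158 ]] [-0.0762  0.1229]
lipT [[ 0.7585 -0.0499]] [ 0.0974 -0.1217]
lipB [[0.6169 0.0517]] [-0.0768 -0.1282]
rack corners [[ 0.5499 -0.3203]
 [ 0.4676 -0.2462]
 [ 0.3754 -0.3465]]
rail [ 427  113   85   25 1006] [ 0.5106 -0.3389] 0.102 46.2
rail [ 409  174  103   28 1161] [ 0.4446 -0.3004] 0.131 46.1
```

Request:
{"op": "jog_arm", "data": {"targets": [[0.027, 0.011, 0.03, 0], [0.027, 0.011, 0.07, 0], [0.027, 0.011, 0.11, 0], [0.027, 0.011, 0.15, 0], [0.027, 0.011, 0.15, 0]]}}

```text
time: 2.07
tool_pos: [0.6189, -0.1225, 0.1006]
tool_rot: [0.0, 0.957, -0.29, -0.009]
contact_force: [-2.0, 0.9, -2.1]
gripper_width: 0.26
```

Run:
```python
from h import *
s=manip.state(); print(s['tool_pos'],s['contact_force'])
print(totool((.6268,-.1211)))
snap('wrist','w1.png',1.2)
```

```text
[ 0.61890223 -0.12251942  0.1006045 ] [-2.03031575  0.89737955 -2.13777219]
[ 0.0058 -0.0056]
```

View pics/w1.png

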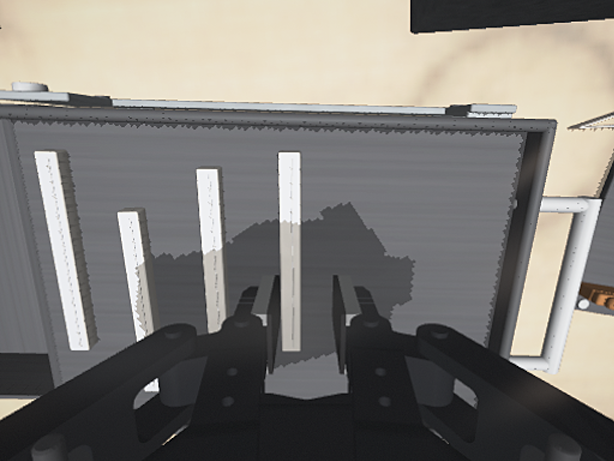

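Request:
{"op": "jog_arm", "data": {"targets": [[0, 0, 0, 0], [0, 0, 0, 0]]}}

```text
time: 2.28
tool_pos: [0.628, -0.1244, 0.1153]
tool_rot: [0.0, 0.957, -0.29, 0.003]
contact_force: [0.1, -0.6, 0.8]
gripper_width: 0.26
```

Run:
```python
from h import *
s=manip.state(); print(s['tool_pos'],s['tool_rot'],s['contact_force'])
print(totool((.6268,-.1213)))
```

```text
[ 0.62803825 -0.12443775  0.11526413] [ 1.09603985e-04  9.57087575e-01 -2.89784548e-01  2.87699063e-03] [ 0.12255823 -0.59569886  0.80235928]
[-0.0028 -0.0019]
```

Request:
{"op": "jog_arm", "data": {"targets": [[-0.001, -0.002, 0.005, 0], [-0.002, -0.002, 0.015, 0], [-0.002, -0.002, 0.025, 0], [-0.002, -0.002, 0.03, 0], [-0.002, -0.002, 0.03, 0]]}}

```text
time: 2.7
tool_pos: [0.6241, -0.12, 0.0789]
tool_rot: [0.0, 0.957, -0.289, -0.002]
contact_force: [0.1, 0.7, -1.7]
gripper_width: 0.26
```

Request:
{"op": "jog_arm", "data": {"targets": [[0, 0, 0.004, 0], [0, 0, 0.008, 0], [0, 0, 0.01, 0], [0, 0, 0.01, 0], [0, 0, 0.01, 0]]}}

```text
time: 3.12
tool_pos: [0.6255, -0.1206, 0.0712]
tool_rot: [-0.0, 0.957, -0.29, -0.0]
contact_force: [0.3, 0.7, 0.2]
gripper_width: 0.259
```

Run:
```python
from h import *
s=manip.state(); print(s['tool_pos'],s['tool_rot'],s['contact_force'])
print(totool((.6268,-.1213)))
snap('wrist','w2.png',1)
```

```text
[ 0.62554579 -0.12058334  0.07122472] [-4.24533245e-06  9.57149575e-01 -2.89594001e-01 -8.10708420e-05] [0.28849622 0.71477115 0.22729894]
[ 0.0014 -0.0001]
```

Request:
{"op": "jog_arm", "data": {"targets": [[0, 0, 0.003, 0], [0, 0, 0.006, 0], [0, 0, 0.006, 0]]}}

```text
time: 3.42
tool_pos: [0.6251, -0.1204, 0.0645]
tool_rot: [-0.0, 0.957, -0.29, -0.001]
contact_force: [-0.1, -0.6, -1.1]
gripper_width: 0.265
```

Request:
{"op": "jog_arm", "data": {"targets": [[0, 0, 0, 0], [0, 0, 0, 0], [0, 0, 0, 0], [0, 0, 0, 0], [0, 0, 0, 0]], "fingers": 0}}

```text
time: 3.83
tool_pos: [0.6256, -0.1206, 0.0653]
tool_rot: [-0.0, 0.957, -0.29, 0.0]
contact_force: [1.4, 0.8, -0.6]
gripper_width: 0.096
```

Request:
{"op": "jog_arm", "data": {"targets": [[0, 0, 0.001, 0], [0, 0, 0.001, 0], [0, 0, 0.001, 0]]}}

```text
time: 4.08
tool_pos: [0.6257, -0.1206, 0.0651]
tool_rot: [0.0, 0.957, -0.29, 0.0]
contact_force: [-2.6, 1.4, 5.3]
gripper_width: 0.1
```

Request:
{"op": "jog_arm", "data": {"targets": [[0, 0, 0.001, 0], [0, 0, 0.001, 0], [0, 0, 0.001, 0]]}}

```text
time: 4.33
tool_pos: [0.6257, -0.1206, 0.0651]
tool_rot: [0.0, 0.957, -0.29, -0.0]
contact_force: [-6.7, 2.2, 10.3]
gripper_width: 0.099
```

Request:
{"op": "jog_arm", "data": {"targets": [[-0.004, 0, -0.0005, 0], [-0.008, 0, -0.0005, 0], [-0.012, 0, -0.0005, 0], [-0.016, 0, -0.0005, 0], [-0.02, 0, -0.0005, 0]]}}

```text
time: 4.75
tool_pos: [0.6101, -0.1099, 0.0651]
tool_rot: [0.0, 0.957, -0.29, 0.002]
contact_force: [3.4, -1.5, 5.5]
gripper_width: 0.099
```

Request:
{"op": "jog_arm", "data": {"targets": [[-0.004, 0, 0, 0], [-0.008, 0, 0, 0], [-0.012, 0, 0, 0], [-0.012, 0, 0, 0]]}}

```text
time: 5.08
tool_pos: [0.5996, -0.1029, 0.0651]
tool_rot: [0.0, 0.957, -0.289, 0.002]
contact_force: [2.0, -1.4, 7.5]
gripper_width: 0.096
```

Request:
{"op": "jog_arm", "data": {"targets": [[0, 0, 0, 0], [0, 0, 0, 0]]}}

```text
time: 5.25
tool_pos: [0.5996, -0.103, 0.0651]
tool_rot: [0.0, 0.957, -0.29, 0.001]
contact_force: [1.1, -0.4, 6.6]
gripper_width: 0.097
```

Request:
{"op": "jog_arm", "data": {"targets": [[0.005, 0, 0, 0], [0.01, 0, 0, 0], [0.015, 0, 0, 0]]}}

```text
time: 5.5
tool_pos: [0.6092, -0.1089, 0.065]
tool_rot: [-0.001, 0.957, -0.289, -0.004]
contact_force: [-10.4, 6.4, 17.4]
gripper_width: 0.097
```

Request:
{"op": "jog_arm", "data": {"targets": [[0.005, 0, 0, 0], [0.01, 0, 0, 0]]}}

```text
time: 5.67
tool_pos: [0.6176, -0.1144, 0.065]
tool_rot: [-0.001, 0.957, -0.289, -0.004]
contact_force: [-10.0, 6.0, 16.6]
gripper_width: 0.094
```

Request:
{"op": "jog_arm", "data": {"targets": [[0.003, 0, 0, 0]]}}

```text
time: 5.75
tool_pos: [0.6204, -0.1162, 0.065]
tool_rot: [-0.001, 0.957, -0.289, -0.004]
contact_force: [-9.6, 6.6, 16.7]
gripper_width: 0.098
```

Request:
{"op": "jog_arm", "data": {"targets": [[0, 0, 0, 0]]}}

```text
time: 5.83
tool_pos: [0.6208, -0.1166, 0.065]
tool_rot: [-0.001, 0.957, -0.289, -0.003]
contact_force: [-7.5, 5.7, 13.6]
gripper_width: 0.101
```

Request:
{"op": "jog_arm", "data": {"targets": [[0, 0, -0.01, 0], [0, 0, -0.03, 0], [0, 0, -0.06, 0], [0, 0, -0.08, 0], [0, 0, -0.09, 0]]}}

```text
time: 6.25
tool_pos: [0.6227, -0.1183, 0.1563]
tool_rot: [-0.0, 0.957, -0.29, 0.001]
contact_force: [0.6, -0.1, -0.2]
gripper_width: 0.095
```

Request:
{"op": "jog_arm", "data": {"targets": [[-0.003, 0.025, 0, 2], [-0.006, 0.05, 0, 4], [-0.01, 0.08, 0, 6], [-0.01, 0.11, 0, 8], [-0.01, 0.13, 0, 10]]}}

```text
time: 6.67
tool_pos: [0.5392, -0.2218, 0.1519]
tool_rot: [0.0, 0.928, -0.373, -0.002]
contact_force: [-0.5, -0.2, -0.7]
gripper_width: 0.098
```

Request:
{"op": "jog_arm", "data": {"targets": [[0, 0, 0, 0], [0, 0, 0, 0]]}}

```text
time: 6.83
tool_pos: [0.5405, -0.2211, 0.1523]
tool_rot: [-0.0, 0.928, -0.373, -0.001]
contact_force: [-0.0, -0.1, -0.4]
gripper_width: 0.098
```

Run:
```python
from h import *
s=manip.state(); print(s['tool_pos'],s['contact_force'],s['gripper_width'],np.degrees(frame()[1]))
c=cams.get_calibration('wrist'); np.savez('pics/w3',**c); snap('wrist','w3.png',1.5)
```

```text
[ 0.54049066 -0.22105493  0.15228832] [-0.00537393 -0.0709908  -0.37586961] 0.09768728592451047 -43.759078488702066
```

View pics/w3.png

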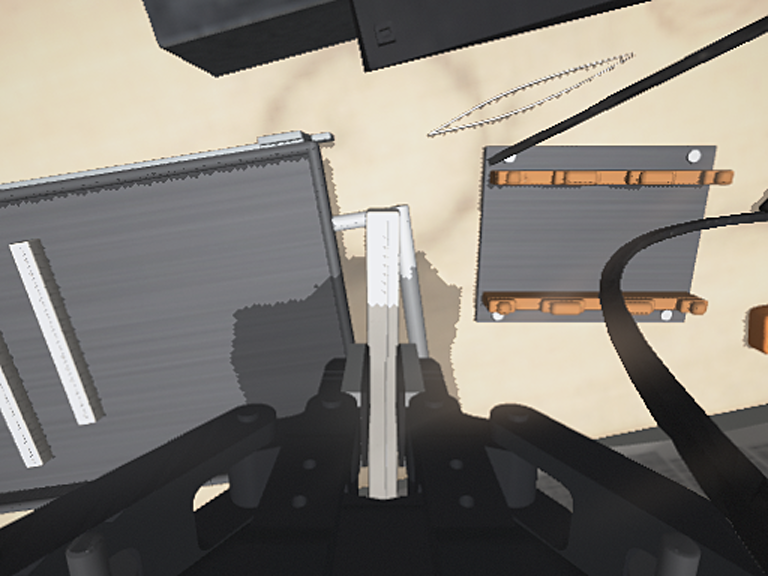

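```bash
cat >> h.py <<'E'
def rack(im,cal,name='wrist'):
    hsv=cv2.cvtColor(np.ascontiguousarray(im),cv2.COLOR_RGB2HSV); o=((hsv[...,0]>3)&(hsv[...,0]<20)&(hsv[...,1]>110)).astype(np.uint8)
    n,l,st,c=cv2.connectedComponentsWithStats(cv2.dilate(o,np.ones((7,7))))
    for i in range(1,n):
        if st[i,4]<300: continue
        pts=np.argwhere((l==i)&(o>0))[:,::-1]; w=ray(name,pts,.03,cal)[:,:2]; mu=w.mean(0);u,s,v=np.linalg.svd(w-mu)
        t=(w-mu)@v[0]; mid=mu+v[0]*(t.max()+t.min())/2
        print('rail',st[i],np.round(mid,4),round(np.ptp(t),3),round(np.degrees(np.arctan2(v[0][1],v[0][0]))%180,1))
E
python3 - <<'E'
from h import *
im=cv2.imread('pics/raw_w3.png')[:,:,::-1]; cal=dict(np.load('pics/w3.npz'))
w=ray('wrist',np.array([(487,146),(715,147),(685,322),(476,321)])/1.5,.004,cal)[:,:2]; print(np.round(w,4).tolist(),w.mean(0),np.linalg.norm(np.diff(w,axis=0),axis=1))
rack(im,cal)
print('notch bottoms N rail', np.round(ray('wrist',np.array([(538,178),(635,178),(714,178) ])/1.5,.024,cal)[:,:2],4).tolist())
e=ray('wrist',[(383/1.5,209/1.5)],.1585,cal)[0,:2]; print('stick end',totool(e))
h=ray('wrist',np.array([(402,208),(424,365)])/1.5,.067,cal)[:,:2]; print('handle',h)
c=w.mean(0); print('rack centre in tool',totool(c))
E
```

```text
[[0.5533, -0.3205], [0.458, -0.4186], [0.3765, -0.3429], [0.4731, -0.2429]] [ 0.46521106 -0.33123882] [0.13679862 0.11120563 0.13901106]
rail [ 324  111  168   15 2508] [ 0.4962 -0.3546] 0.134 46.1
rail [ 319  192   85   21 1464] [ 0.465  -0.2809] 0.071 43.6
rail [ 412  192   63   21 1167] [ 0.4144 -0.3336] 0.051 44.1
rail [496 201  16  38 554] [ 0.3604 -0.365 ] 0.032 151.3
notch bottoms N rail [[0.5222, -0.3265], [0.484, -0.3663], [0.453, -0.3985]]
stick end [0.0546 0.0012]
handle [[ 0.56764875 -0.26026224]
 [ 0.49861506 -0.21181305]]
rack centre in tool [0.0216 0.1325]
```

Request:
{"op": "jog_arm", "data": {"targets": [[0.004, 0.02, 0, 0], [0.01, 0.045, 0, 0], [0.018, 0.07, 0, 0], [0.018, 0.09, 0, 0], [0.018, 0.0905, 0, 0]]}}

```text
time: 7.3
tool_pos: [0.4912, -0.2999, 0.1531]
tool_rot: [0.0, 0.928, -0.372, -0.001]
contact_force: [-0.1, 0.4, -0.5]
gripper_width: 0.098
```

Request:
{"op": "jog_arm", "data": {"targets": [[0, 0, 0, 0], [0, 0, 0.015, 0], [0, 0, 0.035, 0], [0, 0, 0.05, 0], [0, 0, 0.055, 0]]}}

```text
time: 7.72
tool_pos: [0.4918, -0.2961, 0.0956]
tool_rot: [-0.001, 0.929, -0.371, -0.002]
contact_force: [-0.2, 1.0, -0.9]
gripper_width: 0.096
```

Request:
{"op": "jog_arm", "data": {"targets": [[0, 0, 0, 0], [0, 0, 0, 0]]}}

```text
time: 7.88
tool_pos: [0.4931, -0.2981, 0.0989]
tool_rot: [-0.0, 0.929, -0.371, -0.0]
contact_force: [-0.2, -0.1, -0.2]
gripper_width: 0.098
```

Run:
```python
from h import *
s=manip.state(); print(s['tool_pos'],s['contact_force'],s['gripper_width'],np.degrees(frame()[1]))
c=cams.get_calibration('wrist'); snap('wrist','w4.png',1.3)
C=np.array([.4665,-.331]); a=np.radians(46.0); yv=np.array([np.cos(a),np.sin(a)]); xv=np.array([yv[1],-yv[0]])
for k in(-.042,0,.042): print(totool(C+yv*k))
print(np.round(ray('wrist',np.array([[487,146]])/1.5,.004)))
```

```text
[ 0.49305399 -0.29806359  0.0989349 ] [-0.23645311 -0.06682876 -0.24403197] 0.09826736013484574 -43.58338037826383
[0.0026 0.0839]
[0.0028 0.0419]
[ 0.0031 -0.0001]
[[ 1. -0.  0.]]
```

View pics/w4.png

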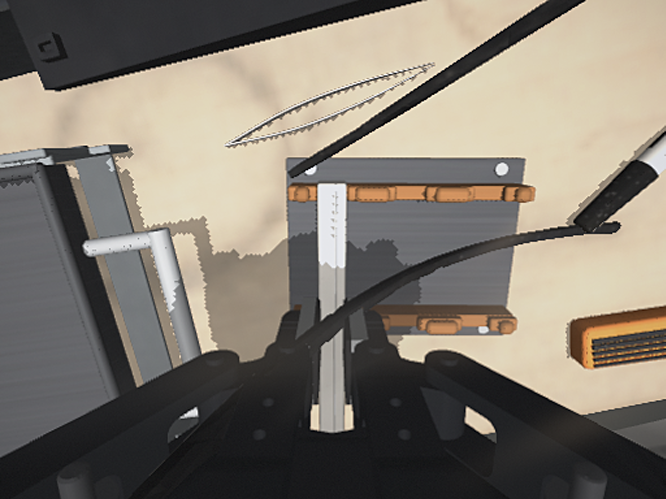

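Run:
```python
from h import *
cal=cams.get_calibration('wrist')
C=np.array([.4665,-.331]); a=np.radians(46.0); yv=np.array([np.cos(a),np.sin(a)]); xv=np.array([yv[1],-yv[0]])
for k in(-.042,0,.042):
  for z in (.024,.0355): print(k,z,proj('wrist',np.r_[C+yv*k+xv*.038,z],cal)*1.3)
im=cv2.imread('pics/raw_w4.png'); cv2.imwrite('pics/c4.png',cv2.resize(im[115:270,210:420],None,fx=3.5,fy=3.5,interpolation=cv2.INTER_CUBIC))
```

```text
-0.042 0.024 [[486.04190309 193.75359807]]
-0.042 0.0355 [[494.39798072 196.40406486]]
0 0.024 [[408.90200482 193.27978528]]
0 0.0355 [[413.06178712 195.9047994 ]]
0.042 0.024 [[331.91212793 192.77044059]]
0.042 0.0355 [[331.90090585 195.36789384]]
```

View pics/c4.png

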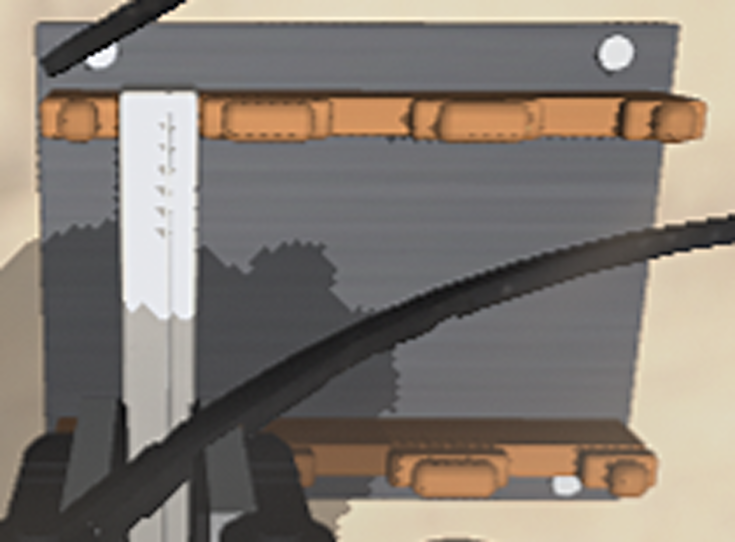

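Request:
{"op": "jog_arm", "data": {"targets": [[0, 0, 0.012, 0], [0, 0, 0.03, 0], [0, 0, 0.045, 0], [0, 0, 0.055, 0], [0, 0, 0.058, 0]]}}

```text
time: 8.35
tool_pos: [0.4914, -0.2981, 0.0387]
tool_rot: [-0.0, 0.928, -0.372, -0.001]
contact_force: [-0.3, -0.4, -0.6]
gripper_width: 0.096
```

Request:
{"op": "jog_arm", "data": {"targets": [[0, 0, 0.003, 0], [0, 0, 0.006, 0], [0, 0, 0.009, 0], [0, 0, 0.011, 0], [0, 0, 0.012, 0]]}}

```text
time: 8.77
tool_pos: [0.4926, -0.2991, 0.029]
tool_rot: [0.0, 0.928, -0.372, 0.0]
contact_force: [0.3, -0.8, -1.2]
gripper_width: 0.101
```

Request:
{"op": "jog_arm", "data": {"targets": [[0, 0, 0, 0]]}}

```text
time: 8.85
tool_pos: [0.4924, -0.299, 0.0289]
tool_rot: [0.0, 0.928, -0.372, 0.0]
contact_force: [0.2, 0.0, -0.3]
gripper_width: 0.097
```

Height 1–2 mm above seat; release, then rise.

Request:
{"op": "jog_arm", "data": {"targets": [[0, 0, 0.001, 0], [0, 0, 0.001, 0]]}}

```text
time: 9.02
tool_pos: [0.4924, -0.2989, 0.0279]
tool_rot: [0.0, 0.928, -0.372, 0.0]
contact_force: [0.3, 0.4, -0.4]
gripper_width: 0.103
```

Request:
{"op": "jog_arm", "data": {"targets": [[0, 0, 0, 0], [0, 0, 0, 0], [0, 0, 0, 0]], "fingers": 0.24}}

```text
time: 9.27
tool_pos: [0.4925, -0.299, 0.028]
tool_rot: [0.0, 0.928, -0.372, 0.0]
contact_force: [-0.5, -0.3, -0.2]
gripper_width: 0.239
```

Request:
{"op": "jog_arm", "data": {"targets": [[0, 0, -0.01, 0], [0, 0, -0.03, 0], [0, 0, -0.06, 0], [0, 0, -0.09, 0], [0, 0, -0.11, 0]]}}

```text
time: 9.68
tool_pos: [0.4934, -0.2997, 0.1419]
tool_rot: [0.001, 0.928, -0.372, 0.002]
contact_force: [0.8, -0.8, 0.5]
gripper_width: 0.234
```

Request:
{"op": "jog_arm", "data": {"targets": [[0, -0.03, 0, -3], [0.005, -0.06, 0, -6], [0.01, -0.1, 0, -10], [0.01, -0.12, 0, -10], [0.01, -0.12, 0, -10]]}}

```text
time: 10.1
tool_pos: [0.585, -0.2163, 0.139]
tool_rot: [-0.0, 0.958, -0.288, 0.001]
contact_force: [-1.2, 0.1, 0.4]
gripper_width: 0.24
```

Run:
```python
from h import *
s=manip.state(); print(s['tool_pos'],s['contact_force'],np.degrees(frame()[1]))
for p in [(.6435,-.0845),(.6482,-.0425),(.6897,-.0285)]: print(totool(p))
cal=cams.get_calibration('wrist'); im=snap('wrist','w5.png',1.3); print(cal['cam_to_world'][:3,3])
C=np.array([.4665,-.331]); a=np.radians(46.0); yv=np.array([np.cos(a),np.sin(a)]); xv=np.array([yv[1],-yv[0]])
print(proj('wrist',np.r_[C+yv*.042,.0335],cal)*1.3)
```

```text
[ 0.58501025 -0.21627897  0.1390426 ] [-1.21717816  0.10914187  0.43880856] -33.43177680764343
[-0.0238 -0.1422]
[-0.043  -0.1798]
[-0.0161 -0.2144]
[ 0.64006812 -0.2532956   0.28028367]
[[512.6443711  292.45123186]]
```

View pics/w5.png

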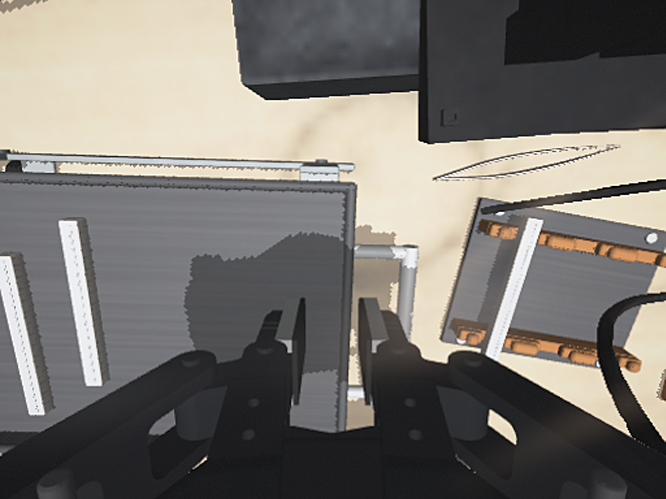

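Request:
{"op": "jog_arm", "data": {"targets": [[-0.005, -0.035, 0, 0], [-0.012, -0.07, 0, 0], [-0.02, -0.105, 0, 0], [-0.024, -0.135, 0, 0], [-0.024, -0.142, 0, 0]]}}

```text
time: 10.57
tool_pos: [0.6418, -0.0847, 0.1384]
tool_rot: [-0.001, 0.958, -0.288, 0.0]
contact_force: [-1.7, -1.4, 0.6]
gripper_width: 0.239
```

Request:
{"op": "jog_arm", "data": {"targets": [[0, 0, 0.01, 0], [0, 0, 0.025, 0], [0, 0, 0.04, 0], [0, 0, 0.045, 0], [0, 0, 0.045, 0]]}}

```text
time: 10.98
tool_pos: [0.6383, -0.0883, 0.0887]
tool_rot: [0.0, 0.957, -0.291, -0.003]
contact_force: [-0.2, 0.2, -0.4]
gripper_width: 0.239
```

Run:
```python
from h import *
s=manip.state(); print(s['tool_pos'],s['contact_force'],np.degrees(frame()[1]))
for p in [(.6435,-.0845),(.6482,-.0425),(.6897,-.0285)]: print(totool(p))
```

```text
[ 0.63834127 -0.08832206  0.08865207] [-0.24377735  0.21062514 -0.40708595] -33.776875097419854
[ 0.0022 -0.006 ]
[-0.0173 -0.0436]
[ 0.0094 -0.0783]
```

Request:
{"op": "jog_arm", "data": {"targets": [[0.001, -0.003, 0.002, 0], [0.002, -0.004, 0.004, 0], [0.002, -0.004, 0.006, 0], [0.002, -0.004, 0.006, 0], [0.002, -0.004, 0.006, 0]]}}

```text
time: 11.4
tool_pos: [0.6453, -0.0854, 0.0872]
tool_rot: [0.0, 0.957, -0.29, 0.0]
contact_force: [-0.2, 0.3, 0.2]
gripper_width: 0.24
```

Run:
```python
from h import *
s=manip.state(); print(s['tool_pos'],s['contact_force'],np.degrees(frame()[1]))
for p in [(.6435,-.0845),(.6482,-.0425),(.6897,-.0285)]: print(totool(p))
```

```text
[ 0.64533162 -0.08537025  0.08715527] [-0.20494216  0.30736464  0.2088324 ] -33.66057299094899
[-0.002   0.0003]
[-0.0214 -0.0373]
[ 0.0054 -0.0719]
```

Descend to 0.065, grip, press, draw.

Request:
{"op": "jog_arm", "data": {"targets": [[0, 0, 0.006, 0], [0, 0, 0.012, 0], [0, 0, 0.018, 0], [0, 0, 0.022, 0], [0, 0, 0.022, 0]]}}

```text
time: 11.82
tool_pos: [0.6439, -0.085, 0.0628]
tool_rot: [0.0, 0.957, -0.29, -0.002]
contact_force: [-0.1, 0.1, -0.7]
gripper_width: 0.239
```

Request:
{"op": "jog_arm", "data": {"targets": [[0, 0, 0, 0], [0, 0, 0, 0], [0, 0, 0, 0], [0, 0, 0, 0], [0, 0, 0, 0]], "fingers": 0}}

```text
time: 12.23
tool_pos: [0.6453, -0.0853, 0.0651]
tool_rot: [-0.0, 0.957, -0.29, 0.0]
contact_force: [0.0, -0.9, 0.4]
gripper_width: 0.095
```

Request:
{"op": "jog_arm", "data": {"targets": [[0, 0, 0.001, 0], [0, 0, 0.0015, 0]]}}

```text
time: 12.4
tool_pos: [0.6454, -0.0854, 0.0641]
tool_rot: [-0.0, 0.957, -0.29, 0.0]
contact_force: [-2.0, -0.6, 5.4]
gripper_width: 0.098
```

Request:
{"op": "jog_arm", "data": {"targets": [[-0.005, 0, 0, 0], [-0.01, 0, 0, 0], [-0.015, 0, 0, 0]]}}

```text
time: 12.65
tool_pos: [0.6331, -0.0771, 0.0641]
tool_rot: [0.0, 0.957, -0.29, 0.001]
contact_force: [2.1, -1.6, 3.0]
gripper_width: 0.098
```

Request:
{"op": "jog_arm", "data": {"targets": [[-0.005, 0, 0, 0], [-0.01, 0, 0, 0]]}}

```text
time: 12.82
tool_pos: [0.6246, -0.0714, 0.0641]
tool_rot: [0.0, 0.957, -0.29, 0.001]
contact_force: [2.1, -1.3, 3.0]
gripper_width: 0.102
```

Request:
{"op": "jog_arm", "data": {"targets": [[0.005, 0, 0, 0], [0.01, 0, 0, 0], [0.015, 0, 0, 0]]}}

```text
time: 13.07
tool_pos: [0.6349, -0.0778, 0.0641]
tool_rot: [-0.001, 0.957, -0.289, -0.003]
contact_force: [-7.0, 5.2, 11.3]
gripper_width: 0.102
```

Request:
{"op": "jog_arm", "data": {"targets": [[0.005, 0, 0, 0], [0.01, 0, 0, 0]]}}

```text
time: 13.23
tool_pos: [0.6433, -0.0834, 0.0641]
tool_rot: [-0.001, 0.957, -0.289, -0.003]
contact_force: [-6.5, 4.8, 11.3]
gripper_width: 0.098
```

Request:
{"op": "jog_arm", "data": {"targets": [[0, 0, -0.01, 0], [0, 0, -0.03, 0], [0, 0, -0.06, 0], [0, 0, -0.08, 0], [0, 0, -0.09, 0]]}}

```text
time: 13.65
tool_pos: [0.6457, -0.0852, 0.1563]
tool_rot: [-0.0, 0.957, -0.289, 0.002]
contact_force: [-0.5, 0.7, 0.1]
gripper_width: 0.102
```

Request:
{"op": "jog_arm", "data": {"targets": [[-0.003, 0.03, 0, 2], [-0.006, 0.07, 0, 4], [-0.01, 0.11, 0, 6], [-0.01, 0.15, 0, 8], [-0.01, 0.17, 0, 10]]}}

```text
time: 14.07
tool_pos: [0.5391, -0.2231, 0.1517]
tool_rot: [0.0, 0.928, -0.374, -0.002]
contact_force: [-0.1, 0.7, -1.7]
gripper_width: 0.101
```

Request:
{"op": "jog_arm", "data": {"targets": [[0, 0, 0, 0], [0, 0, 0, 0]]}}

```text
time: 14.23
tool_pos: [0.5412, -0.2214, 0.1521]
tool_rot: [-0.0, 0.928, -0.373, -0.001]
contact_force: [0.7, 0.8, -0.0]
gripper_width: 0.098
```

```bash
cat >> h.py <<'E'
C=np.array([.4665,-.331]); _a=np.radians(46.0); yv=np.array([np.cos(_a),np.sin(_a)]); xv=np.array([yv[1],-yv[0]])
E
python3 - <<'E'
from h import *
s=manip.state(); print(s['tool_pos'],s['contact_force'],s['gripper_width'],np.degrees(frame()[1]))
for k in(-.042,0,.042): print(totool(C+yv*k))
cal=cams.get_calibration('wrist'); im=snap('wrist','w6.png',1.3); rack(im,cal)
for k in(-.042,0,.042): print(proj('wrist',np.r_[C+yv*k+xv*.038,.0355],cal)*1.3,proj('wrist',np.r_[C+yv*k-xv*.038,.0355],cal)*1.3)
E
```

```text
[ 0.5411986  -0.22135263  0.15209364] [ 0.73624388  0.75866216 -0.04069541] 0.09820659125270528 -43.77156172999001
[0.0217 0.1729]
[0.0219 0.1309]
[0.0221 0.0889]
rail [ 366  111  126   16 1900] [ 0.4841 -0.3671] 0.099 46.2
rail [324 112  33  15 484] [ 0.5351 -0.3141] 0.022 45.9
rail [320 193  30  20 559] [ 0.4826 -0.2638] 0.022 38.0
rail [359 193  46  20 705] [ 0.4513 -0.2931] 0.035 53.9
rail [ 412  193   63   20 1130] [ 0.4146 -0.3337] 0.051 44.6
rail [496 201  16  39 544] [ 0.3605 -0.3649] 0.032 150.7
[[606.71285112 154.54586705]] [[585.53608998 269.66555703]]
[[539.54256796 154.45079237]] [[523.47749928 269.39137342]]
[[472.67388721 154.31156412]] [[461.65875803 269.12479242]]
```

View pics/w6.png

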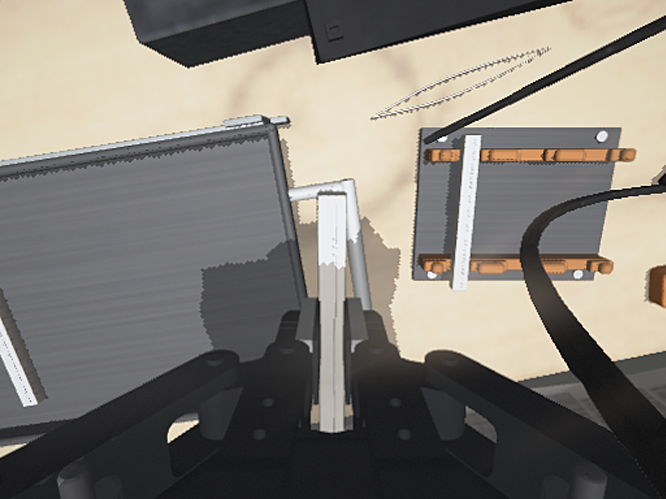

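Request:
{"op": "jog_arm", "data": {"targets": [[0.006, 0.03, 0, 0], [0.012, 0.06, 0, 0], [0.02, 0.095, 0, 0], [0.024, 0.12, 0, 0], [0.024, 0.131, 0, 0]]}}

```text
time: 14.7
tool_pos: [0.4688, -0.3336, 0.1529]
tool_rot: [0.0, 0.928, -0.372, -0.0]
contact_force: [0.1, -0.5, -1.2]
gripper_width: 0.101
```

Request:
{"op": "jog_arm", "data": {"targets": [[0, 0, 0.01, 0], [0, 0, 0.03, 0], [0, 0, 0.06, 0], [0, 0, 0.08, 0], [0, 0, 0.085, 0]]}}

```text
time: 15.12
tool_pos: [0.4679, -0.3282, 0.0627]
tool_rot: [-0.002, 0.929, -0.371, -0.004]
contact_force: [-0.4, 0.6, -1.1]
gripper_width: 0.103
```

Request:
{"op": "jog_arm", "data": {"targets": [[0, 0, 0, 0], [0, 0, 0, 0], [0, 0, 0, 0]]}}

```text
time: 15.37
tool_pos: [0.4709, -0.3328, 0.07]
tool_rot: [0.0, 0.928, -0.371, 0.001]
contact_force: [-0.5, -0.8, 0.7]
gripper_width: 0.099
```

Run:
```python
from h import *
s=manip.state(); print(s['tool_pos'],s['contact_force'],s['gripper_width'],np.degrees(frame()[1]),totool(C))
```

```text
[ 0.47088624 -0.33277891  0.07004156] [-0.53337666 -0.80946028  0.74415282] 0.09871976189946716 -43.60795602411254 [-0.0044  0.0017]
```

Request:
{"op": "jog_arm", "data": {"targets": [[-0.001, 0.001, 0.01, 0], [-0.002, 0.001, 0.02, 0], [-0.002, 0.001, 0.028, 0], [-0.002, 0.001, 0.033, 0], [-0.002, 0.001, 0.035, 0]]}}

```text
time: 15.78
tool_pos: [0.4664, -0.3312, 0.0315]
tool_rot: [-0.001, 0.928, -0.372, -0.001]
contact_force: [0.7, -0.0, -0.4]
gripper_width: 0.095
```

Request:
{"op": "jog_arm", "data": {"targets": [[0, 0, 0.002, 0], [0, 0, 0.004, 0], [0, 0, 0.006, 0], [0, 0, 0.007, 0], [0, 0, 0.007, 0]]}}

```text
time: 16.2
tool_pos: [0.4673, -0.332, 0.0263]
tool_rot: [0.0, 0.928, -0.372, 0.0]
contact_force: [0.4, -0.7, -1.0]
gripper_width: 0.098
```

Run:
```python
from h import *
s=manip.state(); print(s['tool_pos'],s['contact_force'],s['gripper_width'],np.degrees(frame()[1]),totool(C))
```

```text
[ 0.467347   -0.33197496  0.02628721] [ 0.40934114 -0.70870485 -0.95499177] 0.09778490618800079 -43.66791381382434 [-0.0013 -0.0001]
```

Good; release, rise, go back toward S2.

Request:
{"op": "jog_arm", "data": {"targets": [[0, 0, 0, 0], [0, 0, 0, 0], [0, 0, 0, 0]], "fingers": 0.24}}

```text
time: 16.45
tool_pos: [0.4675, -0.3321, 0.0266]
tool_rot: [0.0, 0.928, -0.372, 0.0]
contact_force: [0.2, 0.7, -0.3]
gripper_width: 0.241
```

Request:
{"op": "jog_arm", "data": {"targets": [[0, 0, -0.01, 0], [0, 0, -0.03, 0], [0, 0, -0.06, 0], [0, 0, -0.09, 0], [0, 0, -0.11, 0]]}}

```text
time: 16.87
tool_pos: [0.4683, -0.3328, 0.1405]
tool_rot: [0.001, 0.928, -0.372, 0.002]
contact_force: [-0.0, -0.2, 0.2]
gripper_width: 0.243
```

Request:
{"op": "jog_arm", "data": {"targets": [[0, -0.035, 0, -3], [0.003, -0.07, 0, -6], [0.006, -0.11, 0, -10], [0.01, -0.15, 0, -10], [0.01, -0.18, 0, -10]]}}

```text
time: 17.28
tool_pos: [0.601, -0.2068, 0.1377]
tool_rot: [-0.0, 0.957, -0.289, 0.001]
contact_force: [-0.3, -0.1, -0.7]
gripper_width: 0.238
```

Request:
{"op": "jog_arm", "data": {"targets": [[0, -0.02, 0, 0], [0, -0.02, 0, 0], [0, -0.02, 0, 0]]}}

```text
time: 17.53
tool_pos: [0.6104, -0.1912, 0.137]
tool_rot: [0.0, 0.957, -0.289, 0.0]
contact_force: [0.0, -0.5, -0.2]
gripper_width: 0.242
```

Run:
```python
from h import *
s=manip.state(); print(s['tool_pos'],s['contact_force'],np.degrees(frame()[1]))
for p in [(.6482,-.0425),(.6897,-.0285)]: print(totool(p))
cal=cams.get_calibration('wrist'); im=snap('wrist','w7.png',1.3)
for o in sticks(im,'wrist',cal,.0715,[(0,80),(330,80),(330,225),(0,225)]): print(*o,totool(o[1]))
for o in sticks(im,'wrist',cal,.0335,[(420,120),(511,120),(511,300),(420,300)]): print('rack',*o)
```

```text
[ 0.61042451 -0.19116924  0.13701589] [ 0.00674552 -0.50904395 -0.19729874] -33.54213158192412
[-0.0507 -0.1448]
[-0.0238 -0.1794]
[165.1 134.1] [ 0.6848 -0.1692] [0.075  0.2108] 55.3 [ 0.0498 -0.0605]
[162.  138.1] [ 0.6854 -0.1667] [0.0096 0.1514] 54.9 [ 0.0489 -0.0629]
[  6. 197.] [ 0.7134 -0.0497] [0.0081 0.0418] 134.2 [ 0.0074 -0.1758]
[325.5 210.1] [ 0.5811 -0.2322] [0.0061 0.0228] 145.1 [-0.0017  0.0494]
[ 51.  216.5] [ 0.6857 -0.066 ] [0.0113 0.013 ] 137.0 [-0.0066 -0.1469]
rack [464.9 125.8] [ 0.5659 -0.3581] [0.0155 0.0698] 63.4
rack [466.1 145.6] [ 0.5509 -0.3526] [0.0252 0.0725] 65.9
rack [484.5 169.5] [ 0.5247 -0.3575] [0.0126 0.0422] 56.4
rack [465.5 238. ] [ 0.4744 -0.3193] [0.0736 0.1179] 158.7
```

Request:
{"op": "jog_arm", "data": {"targets": [[-0.01, -0.035, 0, 0], [-0.025, -0.07, 0, 0], [-0.04, -0.105, 0, 0], [-0.05, -0.135, 0, 0], [-0.05, -0.145, 0, 0]]}}

```text
time: 18.0
tool_pos: [0.6485, -0.0409, 0.1367]
tool_rot: [-0.001, 0.957, -0.289, -0.0]
contact_force: [-0.1, 0.2, 0.3]
gripper_width: 0.239
```

Request:
{"op": "jog_arm", "data": {"targets": [[0, 0, 0.01, 0], [0, 0, 0.025, 0], [0, 0, 0.04, 0], [0, 0, 0.045, 0], [0, 0, 0.045, 0]]}}

```text
time: 18.42
tool_pos: [0.6459, -0.0447, 0.0872]
tool_rot: [0.0, 0.957, -0.291, -0.003]
contact_force: [0.2, 0.3, -0.1]
gripper_width: 0.246
```

Request:
{"op": "jog_arm", "data": {"targets": [[0, 0, 0, 0], [0, 0, 0, 0], [0, 0, 0, 0], [0, 0, 0, 0]]}}

```text
time: 18.75
tool_pos: [0.6493, -0.0439, 0.0923]
tool_rot: [-0.0, 0.957, -0.29, 0.001]
contact_force: [0.2, -0.6, -0.2]
gripper_width: 0.239
```

Run:
```python
from h import *
s=manip.state(); print(s['tool_pos'],s['contact_force'],np.degrees(frame()[1]))
for p in [(.6482,-.0425),(.6897,-.0285)]: print(totool(p))
cal=cams.get_calibration('wrist'); im=snap('wrist','w8.png',1.2)
for o in sticks(im,'wrist',cal,.0715,[(0,120),(330,120),(330,300),(0,300)],mn=400): print(*o,totool(o[1]))
```

```text
[ 0.64928916 -0.0438678   0.09231197] [ 0.16723859 -0.58458198 -0.15130752] -33.677011879868786
[-0.0017 -0.0005]
[ 0.0251 -0.0352]
[187.8 195.7] [ 0.6852 -0.0233] [0.0099 0.0875] 145.5 [ 0.0186 -0.037 ]
[249. 223.] [ 0.653  -0.0423] [0.0095 0.093 ] 146.5 [ 0.0024 -0.0033]
```

View pics/w8.png

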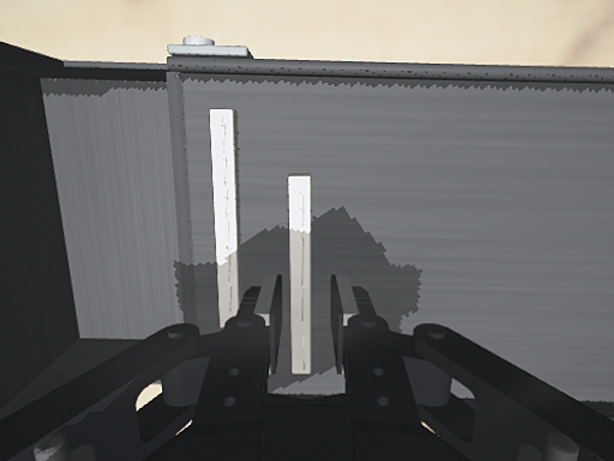

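Request:
{"op": "jog_arm", "data": {"targets": [[0, -0.001, 0.007, 0], [0, -0.0015, 0.015, 0], [0, -0.0015, 0.022, 0], [0, -0.0015, 0.027, 0], [0, -0.0015, 0.027, 0]]}}

```text
time: 19.22
tool_pos: [0.649, -0.0421, 0.063]
tool_rot: [0.0, 0.957, -0.29, -0.001]
contact_force: [0.4, 0.2, -0.4]
gripper_width: 0.241
```

Request:
{"op": "jog_arm", "data": {"targets": [[0, 0, 0, 0], [0, 0, 0, 0], [0, 0, 0, 0], [0, 0, 0, 0], [0, 0, 0, 0]], "fingers": 0}}

```text
time: 19.63
tool_pos: [0.6494, -0.0423, 0.0642]
tool_rot: [0.0, 0.957, -0.29, -0.0]
contact_force: [-0.3, 0.5, -0.5]
gripper_width: 0.101
```

Request:
{"op": "jog_arm", "data": {"targets": [[0, 0, 0.001, 0], [0, 0, 0.0015, 0]]}}

```text
time: 19.8
tool_pos: [0.6498, -0.0423, 0.0637]
tool_rot: [-0.0, 0.957, -0.29, 0.0]
contact_force: [-1.7, 1.5, 5.9]
gripper_width: 0.099
```

Request:
{"op": "jog_arm", "data": {"targets": [[0.005, 0, 0, 0], [0.01, 0, 0, 0], [0.015, 0, 0, 0]]}}

```text
time: 20.05
tool_pos: [0.6628, -0.0507, 0.0637]
tool_rot: [-0.0, 0.957, -0.29, 0.001]
contact_force: [-1.6, 0.8, 5.1]
gripper_width: 0.098
```

Request:
{"op": "jog_arm", "data": {"targets": [[0.005, 0, 0, 0], [0.01, 0, 0, 0]]}}

```text
time: 20.22
tool_pos: [0.6712, -0.0565, 0.0637]
tool_rot: [-0.0, 0.957, -0.29, 0.0]
contact_force: [-1.8, 2.4, 5.6]
gripper_width: 0.097
```

Request:
{"op": "jog_arm", "data": {"targets": [[-0.005, 0, 0, 0], [-0.01, 0, 0, 0], [-0.015, 0, 0, 0]]}}

```text
time: 20.47
tool_pos: [0.6585, -0.0481, 0.0637]
tool_rot: [0.0, 0.957, -0.29, 0.001]
contact_force: [1.1, -1.5, 4.4]
gripper_width: 0.097
```

Request:
{"op": "jog_arm", "data": {"targets": [[-0.005, 0, 0, 0], [-0.01, 0, 0, 0]]}}

```text
time: 20.63
tool_pos: [0.6499, -0.0422, 0.0637]
tool_rot: [0.0, 0.957, -0.289, 0.001]
contact_force: [2.2, -0.3, 5.4]
gripper_width: 0.098
```

Request:
{"op": "jog_arm", "data": {"targets": [[0.004, 0, 0.001, 0], [0.008, 0, 0.002, 0], [0.012, 0, 0.002, 0], [0.016, 0, 0.002, 0]]}}

```text
time: 20.97
tool_pos: [0.6634, -0.0503, 0.0636]
tool_rot: [-0.001, 0.957, -0.289, 0.001]
contact_force: [-2.9, 1.8, 13.6]
gripper_width: 0.101
```

Request:
{"op": "jog_arm", "data": {"targets": [[0.004, 0, 0, 0]]}}

```text
time: 21.05
tool_pos: [0.6667, -0.0525, 0.0637]
tool_rot: [-0.001, 0.957, -0.289, 0.001]
contact_force: [-2.3, 2.8, 13.6]
gripper_width: 0.096
```

Request:
{"op": "jog_arm", "data": {"targets": [[0.004, 0, 0, 0]]}}

```text
time: 21.13
tool_pos: [0.67, -0.0547, 0.0636]
tool_rot: [-0.001, 0.957, -0.289, 0.001]
contact_force: [-3.2, 3.6, 13.6]
gripper_width: 0.095
```

Request:
{"op": "jog_arm", "data": {"targets": [[-0.004, 0, 0, 0], [-0.008, 0, 0, 0], [-0.012, 0, 0, 0]]}}

```text
time: 21.38
tool_pos: [0.6616, -0.0494, 0.0637]
tool_rot: [-0.0, 0.957, -0.29, 0.003]
contact_force: [2.5, -1.7, 8.7]
gripper_width: 0.099
```

Request:
{"op": "jog_arm", "data": {"targets": [[-0.004, 0, 0, 0]]}}

```text
time: 21.47
tool_pos: [0.6582, -0.0472, 0.0637]
tool_rot: [-0.0, 0.957, -0.29, 0.003]
contact_force: [3.4, -1.6, 8.6]
gripper_width: 0.097
```

Request:
{"op": "jog_arm", "data": {"targets": [[-0.004, 0, 0, 0]]}}

```text
time: 21.55
tool_pos: [0.6549, -0.0449, 0.0636]
tool_rot: [-0.0, 0.957, -0.289, 0.003]
contact_force: [2.8, -1.7, 8.3]
gripper_width: 0.097
```

Request:
{"op": "jog_arm", "data": {"targets": [[-0.004, 0, 0, 0]]}}

```text
time: 21.63
tool_pos: [0.6515, -0.0427, 0.0637]
tool_rot: [-0.0, 0.957, -0.289, 0.003]
contact_force: [2.7, -1.4, 8.8]
gripper_width: 0.096
```

Request:
{"op": "jog_arm", "data": {"targets": [[0, 0, -0.002, 0], [0, 0, -0.0035, 0], [0, 0, -0.0035, 0]]}}

```text
time: 21.88
tool_pos: [0.6484, -0.0419, 0.0637]
tool_rot: [0.0, 0.957, -0.289, -0.001]
contact_force: [-0.4, 0.7, 2.8]
gripper_width: 0.101
```

Request:
{"op": "jog_arm", "data": {"targets": [[0, 0, 0, 0], [0, 0, 0, 0], [0, 0, 0, 0]], "fingers": 0.24}}

```text
time: 22.13
tool_pos: [0.6488, -0.0422, 0.0633]
tool_rot: [0.0, 0.957, -0.29, -0.001]
contact_force: [-0.3, -0.3, 0.1]
gripper_width: 0.245
```

Request:
{"op": "jog_arm", "data": {"targets": [[0, 0, -0.005, 0], [0, 0, -0.015, 0], [0.003, -0.006, -0.03, 0], [0.014, -0.02, -0.03, 0], [0.025, -0.034, -0.03, 0]]}}

```text
time: 22.55
tool_pos: [0.6907, -0.0281, 0.0972]
tool_rot: [-0.0, 0.957, -0.29, 0.002]
contact_force: [0.4, -0.6, 0.2]
gripper_width: 0.241
```

Request:
{"op": "jog_arm", "data": {"targets": [[0, 0, 0, 0], [0, 0, 0, 0], [0, 0, 0, 0], [0, 0, 0, 0]]}}

```text
time: 22.88
tool_pos: [0.6884, -0.0281, 0.0942]
tool_rot: [0.0, 0.957, -0.29, -0.0]
contact_force: [0.4, -0.3, -0.2]
gripper_width: 0.239
```

Run:
```python
from h import *
s=manip.state(); print(s['tool_pos'],s['contact_force'],np.degrees(frame()[1]))
for p in [(.6897,-.0285)]: print(totool(p))
cal=cams.get_calibration('wrist'); im=snap('wrist','w9.png',1.2)
for o in sticks(im,'wrist',cal,.0715,[(150,100),(350,100),(350,300),(150,300)],mn=400): print(*o,totool(o[1]))
```

```text
[ 0.68836471 -0.02807107  0.09416497] [ 0.39341282 -0.26175042 -0.15315865] -33.67921818593121
[ 0.0013 -0.0004]
[250. 219.] [ 0.6928 -0.0277] [0.0098 0.0986] 144.1 [ 0.0035 -0.0028]
[312.9 226.2] [ 0.6716 -0.057 ] [0.0097 0.0448] 146.0 [0.0021 0.0334]
```

View pics/w9.png

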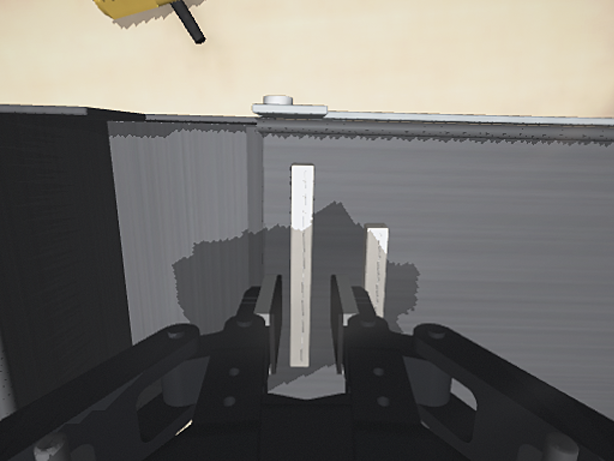

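Request:
{"op": "jog_arm", "data": {"targets": [[0, -0.001, 0.007, 0], [0, -0.0015, 0.015, 0], [0, -0.0015, 0.022, 0], [0, -0.0015, 0.029, 0], [0, -0.0015, 0.0295, 0]]}}

```text
time: 23.35
tool_pos: [0.689, -0.0265, 0.0627]
tool_rot: [0.0, 0.957, -0.29, -0.001]
contact_force: [1.1, 0.1, 0.1]
gripper_width: 0.241
```

Request:
{"op": "jog_arm", "data": {"targets": [[0, 0, 0, 0], [0, 0, 0, 0], [0, 0, 0, 0], [0, 0, 0, 0], [0, 0, 0, 0]], "fingers": 0}}

```text
time: 23.77
tool_pos: [0.6901, -0.0266, 0.0651]
tool_rot: [-0.0, 0.957, -0.29, 0.0]
contact_force: [-0.0, 0.2, -0.3]
gripper_width: 0.099
```

Request:
{"op": "jog_arm", "data": {"targets": [[0, 0, 0.001, 0], [0, 0, 0.002, 0]]}}

```text
time: 23.93
tool_pos: [0.6904, -0.0266, 0.0638]
tool_rot: [-0.0, 0.957, -0.29, 0.0]
contact_force: [-2.0, 1.4, 7.8]
gripper_width: 0.1
```

Request:
{"op": "jog_arm", "data": {"targets": [[-0.004, 0, 0, 0], [-0.008, 0, 0, 0], [-0.012, 0, 0, 0], [-0.016, 0, 0, 0]]}}

```text
time: 24.27
tool_pos: [0.6772, -0.0177, 0.0638]
tool_rot: [-0.0, 0.957, -0.29, 0.001]
contact_force: [1.0, -0.4, 4.4]
gripper_width: 0.101
```

Request:
{"op": "jog_arm", "data": {"targets": [[-0.004, 0, 0, 0], [-0.008, 0, 0, 0]]}}

```text
time: 24.43
tool_pos: [0.6704, -0.0132, 0.0638]
tool_rot: [-0.0, 0.957, -0.29, 0.001]
contact_force: [1.4, -1.3, 6.6]
gripper_width: 0.103
```

Request:
{"op": "jog_arm", "data": {"targets": [[0.004, 0, 0, 0], [0.008, 0, 0, 0], [0.012, 0, 0, 0], [0.016, 0, 0, 0]]}}

```text
time: 24.77
tool_pos: [0.683, -0.0213, 0.0638]
tool_rot: [-0.0, 0.957, -0.289, -0.001]
contact_force: [-3.0, 1.3, 8.3]
gripper_width: 0.102
```

Request:
{"op": "jog_arm", "data": {"targets": [[0.004, 0, 0, 0], [0.008, 0, 0, 0]]}}

```text
time: 24.93
tool_pos: [0.6897, -0.0258, 0.0638]
tool_rot: [-0.0, 0.957, -0.289, -0.001]
contact_force: [-2.3, 2.1, 7.9]
gripper_width: 0.1
```

Request:
{"op": "jog_arm", "data": {"targets": [[0, 0, -0.001, 0], [0, 0, -0.002, 0], [0, 0, -0.002, 0]]}}

```text
time: 25.18
tool_pos: [0.6889, -0.0262, 0.0639]
tool_rot: [0.0, 0.957, -0.29, -0.001]
contact_force: [-0.4, -0.8, 1.9]
gripper_width: 0.098
```

Request:
{"op": "jog_arm", "data": {"targets": [[0, 0, 0, 0], [0, 0, 0, 0], [0, 0, 0, 0]], "fingers": 0.24}}

```text
time: 25.43
tool_pos: [0.6894, -0.0265, 0.0641]
tool_rot: [0.0, 0.957, -0.29, -0.001]
contact_force: [-0.4, 0.7, -0.3]
gripper_width: 0.242
```

Request:
{"op": "jog_arm", "data": {"targets": [[0, 0, -0.01, 0], [0, 0, -0.03, 0], [0, 0, -0.06, 0], [0, 0, -0.09, 0], [0, 0, -0.11, 0]]}}

```text
time: 25.85
tool_pos: [0.6911, -0.0268, 0.1791]
tool_rot: [-0.0, 0.957, -0.29, 0.002]
contact_force: [0.3, -1.1, 0.3]
gripper_width: 0.239
```

Request:
{"op": "jog_arm", "data": {"targets": [[-0.003, 0.03, 0, 0], [-0.006, 0.065, 0, 0], [-0.01, 0.1, 0, 0], [-0.013, 0.14, 0, 0], [-0.016, 0.17, 0, 0]]}}

```text
time: 26.27
tool_pos: [0.5809, -0.1609, 0.1757]
tool_rot: [0.0, 0.957, -0.29, 0.0]
contact_force: [1.1, -0.4, 0.5]
gripper_width: 0.238
```

Request:
{"op": "jog_arm", "data": {"targets": [[0, 0, 0, 0], [0, 0, 0, 0], [0, 0, 0, 0]]}}

```text
time: 26.52
tool_pos: [0.5827, -0.1592, 0.1755]
tool_rot: [-0.0, 0.957, -0.29, 0.001]
contact_force: [1.2, 0.2, -0.1]
gripper_width: 0.237
```

Run:
```python
from h import *
s=manip.state(); print(s['tool_pos'],s['contact_force'],np.degrees(frame()[1]),totool((.531,-.234)))
cal=cams.get_calibration('wrist'); np.savez('pics/w10',**cal); im=snap('wrist','w10.png',1.4)
for o in sticks(im,'wrist',cal,.0335,[(330,90),(511,90),(511,250),(330,250)],mn=400): print('rack',*o)
print(C+.042*yv,C)
```

```text
[ 0.58273682 -0.15916631  0.1755468 ] [ 1.1538332   0.19193415 -0.1493906 ] -33.683090875496674 [-0.0015  0.091 ]
rack [420.5 170. ] [ 0.5027 -0.293 ] [0.1563 0.158 ] 56.1
rack [475. 116.] [ 0.5249 -0.3574] [0.0264 0.0631] 56.1
[ 0.49567565 -0.30078773] [ 0.4665 -0.331 ]
```

View pics/w10.png

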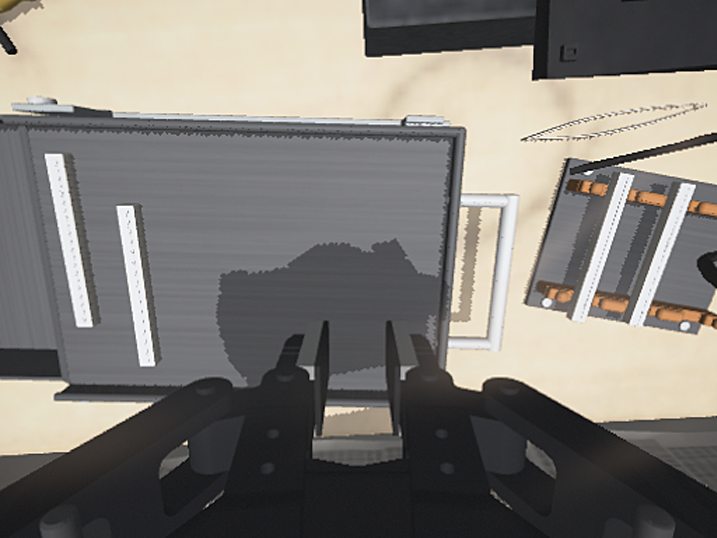

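Run:
```python
from h import *
cal=dict(np.load('pics/w10.npz'))
w=ray('wrist',np.array([(510,205),(498,340)])/1.4,.064,cal)[:,:2]; print(w,np.linalg.norm(w[0]-w[1]),w.mean(0),totool(w.mean(0)),[totool(q) for q in w])
```

```text
[[ 0.56482844 -0.25535486]
 [ 0.49306407 -0.20794488]] 0.08601065008094626 [ 0.52894626 -0.23164987] [-0.0046  0.0906] [array([0.0384, 0.0905]), array([-0.0476,  0.0907])]
```

Request:
{"op": "jog_arm", "data": {"targets": [[-0.002, 0.03, 0, 0], [-0.003, 0.065, 0.01, 0], [-0.003, 0.085, 0.03, 0], [-0.003, 0.091, 0.06, 0], [-0.003, 0.091, 0.08, 0]], "fingers": 0.3}}

```text
time: 26.98
tool_pos: [0.529, -0.2335, 0.0932]
tool_rot: [-0.0, 0.957, -0.29, -0.0]
contact_force: [0.2, 0.1, -0.4]
gripper_width: 0.305
```

Request:
{"op": "jog_arm", "data": {"targets": [[0, 0, 0, 0], [0, 0, 0, 0], [0, 0, 0, 0], [0, 0, 0, 0]]}}

```text
time: 27.32
tool_pos: [0.5313, -0.2335, 0.0972]
tool_rot: [0.0, 0.957, -0.289, 0.002]
contact_force: [0.6, 0.5, 0.5]
gripper_width: 0.298
```

Run:
```python
from h import *
s=manip.state(); print(s['tool_pos'],s['contact_force'],np.degrees(frame()[1]),totool((.529,-.2316)))
```

```text
[ 0.5313243  -0.23349216  0.09716143] [0.57184466 0.51221967 0.48440823] -33.593657448853854 [-0.003  -0.0003]
```

Aligned. Down 0.041 and close.

Request:
{"op": "jog_arm", "data": {"targets": [[0, 0, 0.01, 0], [0, 0, 0.02, 0], [0, 0, 0.03, 0], [0, 0, 0.038, 0], [0, 0, 0.04, 0]]}}

```text
time: 27.73
tool_pos: [0.528, -0.2324, 0.052]
tool_rot: [-0.001, 0.957, -0.29, -0.002]
contact_force: [-0.6, 0.7, -0.6]
gripper_width: 0.295
```

Request:
{"op": "jog_arm", "data": {"targets": [[0, 0, 0, 0], [0, 0, 0, 0], [0, 0, 0, 0], [0, 0, 0, 0], [0, 0, 0, 0]], "fingers": 0}}

```text
time: 28.15
tool_pos: [0.5294, -0.2315, 0.0542]
tool_rot: [-0.002, 0.957, -0.29, -0.001]
contact_force: [0.9, 5.2, -3.7]
gripper_width: 0.086
```

Request:
{"op": "jog_arm", "data": {"targets": [[0, 0, -0.002, 0], [0, 0, -0.004, 0], [0, 0, -0.006, 0], [0, 0, -0.008, 0], [0, 0, -0.01, 0]]}}

```text
time: 28.57
tool_pos: [0.5297, -0.2312, 0.0642]
tool_rot: [-0.002, 0.957, -0.29, -0.0]
contact_force: [2.3, 6.9, -4.1]
gripper_width: 0.085
```

Request:
{"op": "jog_arm", "data": {"targets": [[0, -0.0015, -0.006, 0], [0, -0.0025, -0.012, 0], [0, -0.0035, -0.0185, 0], [0, -0.0047, -0.0255, 0], [0, -0.0056, -0.031, 0]]}}

```text
time: 28.98
tool_pos: [0.5321, -0.2281, 0.0964]
tool_rot: [-0.0, 0.957, -0.29, -0.001]
contact_force: [-1.4, 4.1, -4.1]
gripper_width: 0.087
```

Request:
{"op": "jog_arm", "data": {"targets": [[0, -0.001, -0.005, 0], [0, -0.0022, -0.011, 0], [0, -0.0035, -0.017, 0], [0, -0.005, -0.023, 0], [0, -0.006, -0.0265, 0]]}}

```text
time: 29.4
tool_pos: [0.5355, -0.223, 0.1229]
tool_rot: [-0.0, 0.957, -0.29, -0.001]
contact_force: [-2.4, 5.3, -3.9]
gripper_width: 0.088
```

Request:
{"op": "jog_arm", "data": {"targets": [[0, -0.0016, -0.005, 0], [0, -0.0033, -0.0105, 0], [0, -0.005, -0.016, 0], [0, -0.007, -0.021, 0], [0, -0.0087, -0.026, 0]]}}

```text
time: 29.82
tool_pos: [0.5406, -0.216, 0.1487]
tool_rot: [-0.0, 0.957, -0.29, -0.0]
contact_force: [-1.2, 4.7, -4.1]
gripper_width: 0.086
```

Request:
{"op": "jog_arm", "data": {"targets": [[0, -0.002, -0.005, 0], [0, -0.0042, -0.01, 0], [0, -0.0064, -0.015, 0], [0, -0.0088, -0.02, 0], [0, -0.0112, -0.025, 0]]}}

```text
time: 30.23
tool_pos: [0.5469, -0.2068, 0.1737]
tool_rot: [-0.0, 0.957, -0.29, -0.0]
contact_force: [-2.6, 4.6, -3.5]
gripper_width: 0.089
```

Run:
```python
from h import *
s=manip.state(); print(s['tool_pos'],s['contact_force'],s['gripper_width'])
a=cams.grab_frame('side')[130:275,170:300]; b=cams.grab_frame('top')[90:230,205:345]
cv2.imwrite('pics/tip1.png',np.hstack([cv2.resize(a,(390,435)),cv2.resize(b,(400,435))])[:,:,::-1])
```

```text
[ 0.54692369 -0.20678232  0.17365963] [-2.59958843  4.57405825 -3.51210464] 0.08880912293734286
```

View pics/tip1.png

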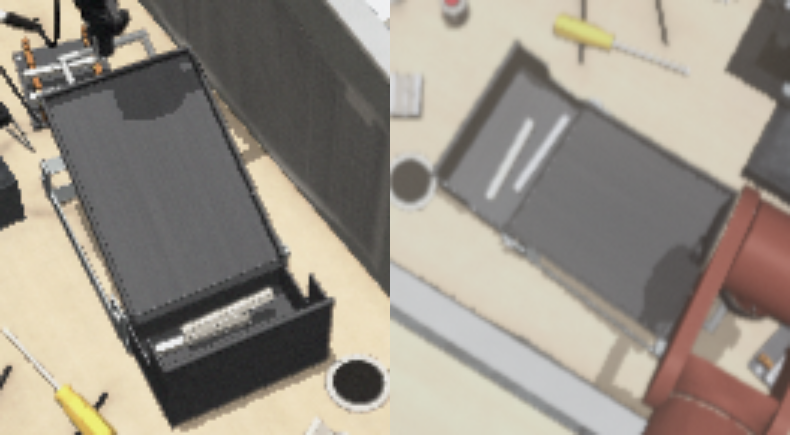

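Request:
{"op": "jog_arm", "data": {"targets": [[0, 0.0024, 0.005, 0], [0, 0.0048, 0.01, 0], [0, 0.007, 0.015, 0], [0, 0.0092, 0.02, 0], [0, 0.0112, 0.025, 0]]}}

```text
time: 30.75
tool_pos: [0.5405, -0.216, 0.1487]
tool_rot: [-0.001, 0.957, -0.29, -0.001]
contact_force: [-4.8, 5.9, -1.6]
gripper_width: 0.082
```

Request:
{"op": "jog_arm", "data": {"targets": [[0, 0.0017, 0.005, 0], [0, 0.0037, 0.01, 0], [0, 0.0054, 0.0155, 0], [0, 0.0071, 0.021, 0], [0, 0.0087, 0.026, 0]]}}

```text
time: 31.17
tool_pos: [0.5353, -0.2233, 0.1225]
tool_rot: [-0.0, 0.957, -0.29, -0.001]
contact_force: [-6.1, 4.7, -1.4]
gripper_width: 0.083
```

Request:
{"op": "jog_arm", "data": {"targets": [[0, 0.001, 0.0035, 0], [0, 0.0025, 0.0095, 0], [0, 0.0038, 0.0155, 0], [0, 0.005, 0.0215, 0], [0, 0.006, 0.0265, 0]]}}

```text
time: 31.58
tool_pos: [0.5318, -0.2283, 0.0958]
tool_rot: [-0.0, 0.957, -0.29, -0.001]
contact_force: [-6.5, 4.6, -0.8]
gripper_width: 0.085
```

Request:
{"op": "jog_arm", "data": {"targets": [[0, 0.0009, 0.0055, 0], [0, 0.0019, 0.0125, 0], [0, 0.0026, 0.019, 0], [0, 0.0032, 0.025, 0], [0, 0.0036, 0.031, 0]]}}

```text
time: 32.0
tool_pos: [0.5298, -0.2313, 0.0647]
tool_rot: [-0.0, 0.957, -0.29, -0.001]
contact_force: [-6.8, 4.7, -1.3]
gripper_width: 0.087
```

Request:
{"op": "jog_arm", "data": {"targets": [[0, 0.0002, 0.003, 0], [0, 0.0004, 0.006, 0], [0, 0.0004, 0.009, 0], [0, 0.0004, 0.01, 0], [0, 0.0004, 0.01, 0]]}}

```text
time: 32.42
tool_pos: [0.5299, -0.2318, 0.0563]
tool_rot: [-0.0, 0.957, -0.29, -0.001]
contact_force: [-8.8, 5.7, 6.2]
gripper_width: 0.084
```

Request:
{"op": "jog_arm", "data": {"targets": [[0, 0, 0, 0], [0, 0, 0, 0], [0, 0, 0, 0]], "fingers": 0.3}}

```text
time: 32.67
tool_pos: [0.5322, -0.2335, 0.0568]
tool_rot: [0.001, 0.957, -0.289, 0.003]
contact_force: [-0.1, -0.5, -0.2]
gripper_width: 0.297
```

Request:
{"op": "jog_arm", "data": {"targets": [[0, 0, -0.008, 0], [0, 0, -0.025, 0], [0, 0, -0.05, 0], [0, 0, -0.085, 0], [0, 0, -0.12, 0]]}}

```text
time: 33.08
tool_pos: [0.5302, -0.2321, 0.1764]
tool_rot: [0.0, 0.957, -0.29, -0.0]
contact_force: [0.0, -0.7, -0.2]
gripper_width: 0.301
```

Request:
{"op": "jog_arm", "data": {"targets": [[-0.01, -0.03, -0.02, 0], [-0.02, -0.06, -0.04, 0], [-0.03, -0.09, -0.06, 0], [-0.04, -0.11, -0.08, 0], [-0.04, -0.11, -0.08, 0]]}}

```text
time: 33.5
tool_pos: [0.5612, -0.1158, 0.262]
tool_rot: [-0.0, 0.958, -0.287, 0.006]
contact_force: [0.6, -0.9, 1.6]
gripper_width: 0.3
```

Request:
{"op": "jog_arm", "data": {"targets": [[0, 0, 0, 0], [0, 0, 0, 0], [0, 0, 0, 0]]}}

```text
time: 33.75
tool_pos: [0.5574, -0.1191, 0.2534]
tool_rot: [0.0, 0.957, -0.29, -0.001]
contact_force: [0.2, 0.3, -0.5]
gripper_width: 0.298
```

Run:
```python
from h import *
s=manip.state(); print(s['tool_pos'],s['contact_force'],s['gripper_width'])
a=cams.grab_frame('side')[130:275,160:300]; cal=cams.get_calibration('wrist'); np.savez('pics/w11',**cal); b=cams.grab_frame('wrist'); cv2.imwrite('pics/raw_w11.png',b[:,:,::-1])
b=b[:280]
cv2.imwrite('pics/fin.png',np.vstack([cv2.resize(a,(300,310))[:,:].copy() if 0 else np.hstack([cv2.resize(a,(270,280)),b])])[:,:,::-1])
```

```text
[ 0.55736811 -0.11911309  0.25342611] [ 0.20866092  0.29496677 -0.46773249] 0.29841782628964536
```

View pics/fin.png

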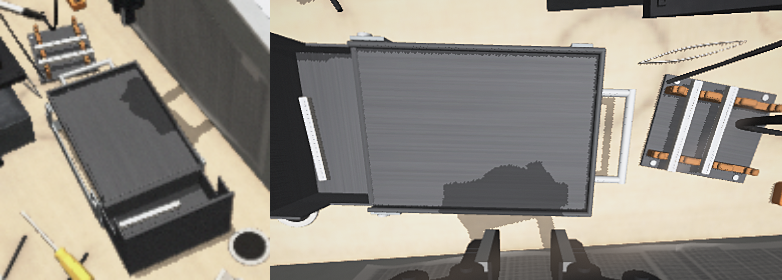

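Run:
```python
from h import *
im=cams.grab_frame('top'); cal=cams.get_calibration('top')
cv2.imwrite('pics/raw_topf.png',im[:,:,::-1])
print(np.round(ray('top',np.array([(370,245),(415,184)])/1.5,.06,cal)[:,:2],3))
e=np.array([.5555,.8315]); x=np.array([e[1],-e[0]]); H=np.array([.6178,-.1024])
for nm,q in(('top',im),('side',cams.grab_frame('side'))):
  c=cams.get_calibration(nm)
  P=[np.r_[H+e*u+x*v,z] for u,v,z in((.118,-.085,.045),(.118,.085,.045),(.222,.085,.045),(.222,-.085,.045))]
  for thr in(110,145):
    for o in sticks(q,nm,c,.0145,proj(nm,P,c),thr,30): print(nm,thr,*o,'tray xy',np.round([(o[1]-H)@x,(o[1]-H)@e],3))
# crop ascii of bin in top
b=im[95:165,215:285].mean(2).astype(int)
w=cv2.imread('pics/raw_w11.png').min(2); r=(w[40:220,20:110]>140); print(cv2.connectedComponentsWithStats(r.astype(np.uint8))[2][1:])
for r in b[::2]: print(' '.join('%3d'%v for v in r[::2]))
```

```text
[[ 0.621  0.044]
 [ 0.76  -0.059]]
top 110 [248.2 137.5] [0.718  0.0405] [0.1073 0.1748] 146.3 tray xy [0.004 0.174]
top 145 [236.4 135. ] [0.7271 0.082 ] [0.0146 0.1063] 149.9 tray xy [-0.012  0.214]
top 145 [257.2 138.7] [0.7134 0.0087] [0.0137 0.1088] 142.6 tray xy [0.018 0.145]
side 110 [237.  240.5] [0.7146 0.0077] [0.0139 0.1064] 142.8 tray xy [0.019 0.145]
side 145 [237.3 240.1] [0.7127 0.0078] [0.0091 0.1035] 142.8 tray xy [0.018 0.144]
[[  8   0  52   4 170]
 [ 87   0   3   1   3]
 [  9  56  28  85 728]
 [ 15 165  75  15 854]
 [ 82 165   1   1   1]]
207 208 208 205 157 119 133 103 114 197 207 207 208 207 208 208 208 208 207 207 207 205 204 204 191 180 177 180 172 140 202 203 204 204 206
207 208 208 209 195 137 114 112 163 207 208 208 207 206 207 208 208 208 208 207 207 206 205 201 184 191 191 189 179 173 186 196 203 204 206
206 207 207 208 207 188 183 189 205 207 207 207 208 206 206 206 208 209 208 208 207 208 207 195 155 160 179 188 192 192 191 182 188 204 205
206 207 206 206 207 208 208 208 207 206 207 208 208 206 205 205 206 206 207 207 207 208 208 200 162 157 156 158 173
[... 3664 characters left out ...]

211 203 205 206 207 181 160 129 102 135 137 137 136 137 138 137 136 130 117 138 134 135 136 135 134 133 134 134 134 133 133 134 133 117  75
175 204 208 208 208 207 198 161 152 131 131 136 137 137 137 135 133 117 126 133 135 133 133 136 136 133 134 133 134 134 133 133 131  86  87
208 207 207 208 208 208 207 203 202 174 126 125 134 138 136 135 123 121 135 136 135 134 135 132 135 135 134 133 134 133 134 133 125  77 114
208 208 207 207 208 208 208 207 206 204 197 143 117 124 135 128 121 134 137 136 136 135 134 134 134 133 135 135 133 132 133 133 116  75 134
207 208 207 206 207 207 207 208 207 206 206 203 175 125 128 118 121 135 135 135 136 136 135 134 134 133 133 134 135 132 134 132  83  81 141
```

Run:
```python
from h import *
print(manip.state()['contact_force']); print(manip.job_done())
```

```text
[-0.2993954  -0.70664648 -0.28919962]
the job is handed in; nothing more can be done
None
```

I sorted all four sticks on the tray and handed the job in at about 34 s on the robot's clock. No verdict came back.

**Drag test (two clear groups):**

| Stick | Drag / press force | Where it went |
|---|---|---|
| Nearest the handle | about 0.70 | rack, notch nearest the tray |
| Second from the handle | 0.77–0.88 | rack, middle notch |
| Third from the handle | about 0.25–0.5 | stayed on the tray, then the bin |
| Nearest the bin | 0.24–0.39 | stayed on the tray, then the bin |

The groups do not match your limits exactly. The sharp stick at 0.70 is just under your 0.75. Most readings on the two glazed sticks were above your 0.27, probably because of force noise of about 0.7 N at light pressure. The gap between the groups was wide enough to decide on.

**Tipping:** I lifted the tray by its handle to about 0.45 rad, lowered it until it rested on its frame, and let go.

**Last checks:**
- **Rack:** the last wrist picture shows both sharp sticks lying across both rails, and the rack had not moved.
- **Bin:** the final top picture measures two sticks in the bin. One lies near the far wall, about 44 mm from the bin's middle (limit 52 mm). My side and wrist searches of the bin found only the near stick, so the far one rests on the top view alone.
- **Tray and arm:** the tray is down and empty, the force reading is near zero, and the arm touches nothing.
- **Bystanders:** none were near the arm's path, but I did not re-measure their positions.

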